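# Hang the lockout sign on the red rail

### The job

The circuit is now locked out: take the yellow warning sign off the green store rail, lift it over the rail's end stops and hang it by its hook on the red rail, between the end stops. The padlock makes it front-heavy and lopsided, so let the rail take its weight and its lower back edge settle against the rubber rest before you let go slowly; it must not drop or swing in with a knock. Leave the other things on the bench where they are.

Things in the scene. Friction and masses are not known exactly. Their poses are not given: they have to be found in the camera images.
- sign_grip (a point): Centre of the sign's black grip: block on its front, 20 wide (y) x 36 high (z) x 50 mm long (x), rear end on the plate; this point is 32 mm in front of the plate. Sign axes: z up along the plate, x from front (robot side) to back, y along its width. Take it by its two sides (along y), tool leaning 25 to 35 degrees, from above and in front: trunking hangs overhead.
- sign_hook (a point): Centre of the underside of the top of the sign's steel hook; 47 mm behind (+x) and 56 mm above (+z) sign_grip, same axes. Inverted J, 44 mm wide along y, mouth 20 mm along x (x -10 to +10), open downwards; its rear lip reaches 14 mm below this point and is 4 mm thick. Hung on a bar, this point lies 6 mm above the bar's axis.
- sign: The sign, origin at sign_hook. Yellow plate 110 x 110 x 5 mm, from 31 to 141 mm below the hook's underside, back face at x = -10 mm. Red padlock on its lower front (x -37 to -15, y +11 to +49, z -136 to -102 mm). 0.27 to 0.49 kg; centre of mass about -19, 12, -86 mm from the origin (x, y, z): once hung, its lower edge wants to swing in (+x).
- rail_green: Store rail, where the sign hangs at first. Origin at the centre of a horizontal steel bar, 12 mm diameter, along the rail's y; x points away from the robot. Green end stops, 6 mm plates at y = +-46 mm, from x = -8 mm back, rise 24 mm above the bar's axis. A rubber rest 120 mm below the bar, front face at x = -10 mm, holds the plate upright.
- rail_red: Rail to hang the sign on: same axes, bar and end stops, but red; left or right of the green one on the same rack, parallel, level within 12 mm. Its rubber rest, 50 mm wide, 120 mm below the bar, is adjustable: front face at x = -15 to -5 mm, not given; it stays as set. The hung sign leans a few degrees accordingly. Lowered upright, the plate's foot can catch on it: lean the foot out first.
- rack: Fixed rack carrying both rails; origin on the table below the bars, x away from the robot, y along the bars. Bars 258 to 270 mm above the table. Grey cable trunking runs over both rails: x = -33 to -5 mm, y = +-310 mm, underside 347 mm, top 375 mm above the table. Uprights at y = +-290 mm, back beam at x = 60 mm, both behind the bars.
- fuse_a: White ceramic fuse link, 110 x 45 x 50 mm, on the rack's base. Leave alone. Origin under its centre.
- fuse_b: White ceramic fuse link, 110 x 45 x 50 mm, on the bench. Leave alone. Origin under its centre.
- padlock: Blue padlock lying on the rack's base, 70 x 45 x 22 mm. Leave alone. Origin under its centre.
- screwdriver: Screwdriver lying on the bench. Leave alone.
- tester: Red voltage tester, 200 x 45 x 28 mm, lying on the bench. Leave alone. Origin under its centre.
- ferrules: Small jar, 60 mm across and 75 mm tall, on the bench. Leave alone. Origin under its centre.
Things that resemble listed ones, but are neither listed nor needed, are in the scene too. Leave any purple look-alike of the sign alone.

How it is judged:
By the outcome, as a careful person would: the job done as asked, in the order asked, and still so for the second after the job is handed in, with the robot touching nothing.
It also fails if it takes over 64 s, if anything falls off the work surface, if the arm or the gripper's body presses on something with over 40 N, if the wrist force passes 120 N, or if a joint passes its speed limit or range.

### The arm

A 6-joint arm with a two-finger parallel gripper is mounted at the origin on the work surface. World frame = base frame: x ahead of the robot, y to its left, z up, the work surface at z = 0. Lengths are in mm, angles in rad, forces in N, time in s.
With the tool pointing down it reaches from about 350 to 875 mm from the base axis. Payload 4.2 kg.
Tool frame: the origin (TCP) lies at the very end of the fingers, on their centre line; the grasp point (between the pads) lies 19 mm behind it (arm.tcp_to_grasp is the x of the grasp point in the tool frame, in mm); x points along the fingers, z is the direction in which the jaws open and shut, and the axes are right-handed (so a half turn about x gives the same grasp; the last joint's range is limited). The gripper opens to 85 mm and grips with 20 to 120 N. Pads are 22 mm wide; open, the fingers measure 114 mm over their backs; the gripper's body (76 mm by 85 mm) begins 54 mm behind the grasp point. The pads swing forward as they close: fully open they stand 13 mm farther back than shut.
Start: joints at [1.59, 0.385, 0.008, 0, -1.194, -0.259], TCP at [148.411, 607.102, 231.312] pointing down, gripper open.
Joint ranges: [-3.14, 3.14], [-1.21, 2.06], [-1.07, 1.41], [-3.16, 2.05], [-2.99, -0.16], [-3.1, 3.1]. Speed limits (rad/s): [2.79, 2.79, 3.14, 3.14, 3.14, 3.14].

### API

Orientations are given as a unit quaternion [x, y, z, w].
In Python, from bench import status, get_image, job, arm gives the robot as it stands.
- The arm moves only by the tool apply_moves, never from a script. Its argument "targets" is text: rows parted by semicolons, each of 5 numbers parted by spaces: the shift along the tool's x, y, z in mm, then the turn about the tool's x in degrees, then the gripper's target within -1 to 1 (shut at 1, half-way at 0, fully open at -1). In form: dx dy dz spin hand; .... A call has 1 to 10 rows; each row is the pose to reach, as a shift and turn from the pose commanded when the call began, along the tool's axes at that moment; what a row does not reach only later rows make up. A row lasts 1/12 s, in which the tool goes at most 41.7 mm and 7.16 degrees, less where a joint would pass 70% of its speed; a pose out of reach is approached as far as the arm can. A call with a gripper value outside its range is refused whole. The fingers move at their own pace and stop on an object; the grip force is fixed at half the most. Time passes only in rows, so rows that repeat a pose let the fingers close. It gives the time, the measured TCP pose, the force and the opening at its end, in the units of the state.
- status.read_state(): the state, without advancing time (a new reading comes with each control period).
- get_image(name): name is "scene" or "top" or "wrist"; returns a dict with "img" (400x640x3 uint8, red, green, blue), "mtx" (3x3 intrinsics, pixels), "world_from_camera" (4x4, takes a point from camera to world coordinates). Camera axes: x right, y down, z forward; pixel columns grow to the right and rows downward; lengths in mm; the calibration is good to about 2 mm. The wrist camera is an equidistant fisheye: a pixel r from the principal point sees the ray r / f radians off the axis. A picture is of the moment at which its call begins. There is no depth.
- job.job_done(): hands the job in, once; it reports no verdict.
The state is a dict: "clock": time; "joints": joint angles; "joint_vel": joint speeds; "joint_efforts": joint torques, N m; "position": TCP position; "ee_rot": TCP orientation; "contact_force": force on the tool from outside, world axes, zero at the start; "wrist_torque": the same for the moment, N m; "gripper_width": finger opening in mm.
Only numpy, scipy, OpenCV 4.12 (cv2) and the standard library are available. Lean on these libraries where they do the work, as an engineer would, in place of code of your own. Each camera call takes 0.05 s, during which the arm holds its last target.

## Working session

There is one attempt and no reset: what is moved stays moved. The work goes in short steps, Python scripts to look and compute and a tool call to move; the robot and the scene stay as the last step left them, time stands still between calls to the robot, and variables do not carry over. Pictures are saved under pics/ and viewed, and the job is handed in when it is done.

Besides the shell and the picture viewer there is one more tool, called after "Call:" by a JSON object that holds its "method" and its "body". apply_moves: Moves the arm, as the interface text tells. Its arguments: {"type":"object","properties":{"targets":{"type":"string"}},"required":["targets"]}

```bash
ls; mkdir -p pics; python3 - <<'E'
from bench import status,get_image,arm
import cv2
print(status.read_state()); print([a for a in dir(arm) if a[0]!='_'])
for n in ["scene","top","wrist"]:
    d=get_image(n); cv2.imwrite(f"pics/{n}0.png",d["img"][:,:,::-1]); print(n,d["mtx"].tolist(),d["world_from_camera"].round(4).tolist())
E
```

```text
pics
{'clock': 0.0, 'joints': array([ 1.58960998e+00,  3.85575186e-01,  6.62977324e-03, -4.91113630e-04,
       -1.19398245e+00, -2.58616154e-01]), 'joint_vel': array([-0.00121183, -0.00092435, -0.00030267,  0.00050082,  0.00231281,
       -0.00118629]), 'joint_efforts': array([ 3.44057644e-04, -3.92283154e+01,  1.88396269e+01,  4.18603912e+00,
       -4.68648796e-03,  4.55677224e-06]), 'position': array([148.27927555, 606.5632547 , 230.21304172]), 'ee_rot': array([-0.55567365, -0.43604828,  0.55683942, -0.4370567 ]), 'contact_force': array([ 0.74688738,  1.01865237, -0.48102157]), 'wrist_torque': array([-0.00792705,  0.02478922,  0.02822435]), 'gripper_width': 85.47698884475624}
['IKError', 'tcp_to_grasp']
scene [[488.62301286679576, 0.0, 327.3041937360421], [0.0, 488.62301286679576, 201.64086010457467], [0.0, 0.0, 1.0]] [[0.3761, 0.7859, -0.4908, 1286.7776], [0.9266, -0.3194, 0.1986, -285.433], [-0.0007, -0.5294, -0.8483, 1506.7562], [0.0, 0.0, 0.0, 1.0]]
top [[436.1869303743609, 0.0, 323.40997964291034], [0.0, 436.1869303743609, 203.39703520787708], [0.0, 0.0, 1.0]] [[0.0268, -0.9897, 0.1408, 338.0974], [-0.9996, -0.0248, 0.0163, 15.4728], [-0.0126, -0.1411, -0.9899, 1302.7947], [0.0, 0.0, 0.0, 1.0]]
wrist [[309.70691628693146, 0.0, 319.93289012352994], [0.0, 309.70691628693146, 197.88507793720652], [0.0, 0.0, 1.0]] [[-0.2387, -0.9246, -0.2967, 223.8942], [-0.9711, 0.2281, 0.0703, 588.5837], [0.0027, 0.3049, -0.9524, 372.9875], [0.0, 0.0, 0.0, 1.0]]
```

View pics/scene0.png

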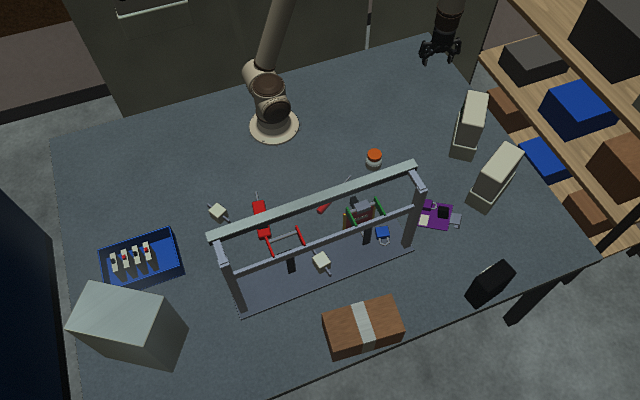

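View pics/top0.png

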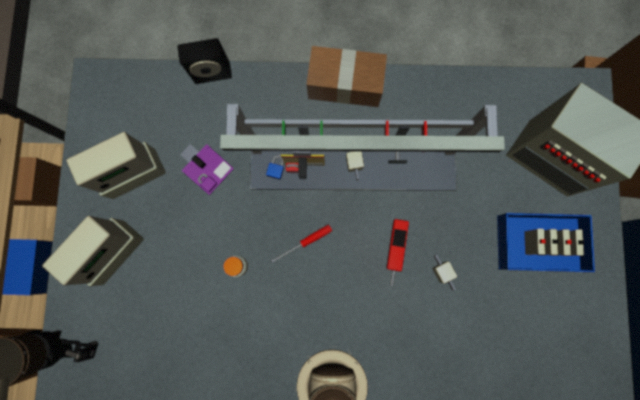

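View pics/wrist0.png

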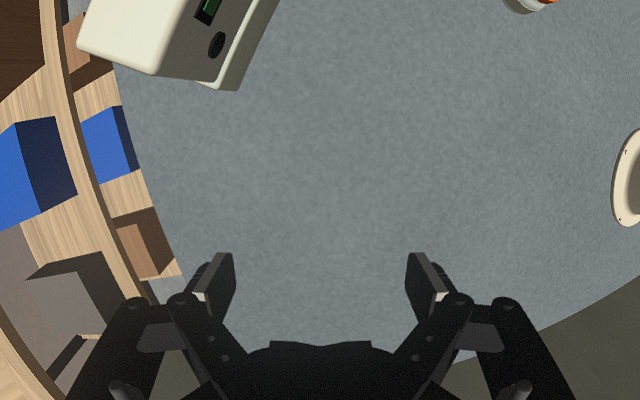

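```bash
cat > h.py <<'E'
import numpy as np,cv2
from bench import status,get_image,arm
from scipy.spatial.transform import Rotation as R
def ray(d,u,v,fish=False):
    K=d["mtx"];T=d["world_from_camera"]
    x=(u-K[0,2])/K[0,0];y=(v-K[1,2])/K[1,1]
    if fish:
        r=np.hypot(x,y);c=np.array([x/r*np.sin(r),y/r*np.sin(r),np.cos(r)]) if r>1e-9 else np.array([0,0,1.])
    else: c=np.array([x,y,1.]);c/=np.linalg.norm(c)
    return T[:3,3].copy(),T[:3,:3]@c
def onz(d,u,v,z,fish=False):
    o,k=ray(d,u,v,fish);return o+k*(z-o[2])/k[2]
def tri(rays):
    A=np.zeros((3,3));b=np.zeros(3)
    for o,k in rays:
        P=np.eye(3)-np.outer(k,k);A+=P;b+=P@o
    p=np.linalg.solve(A,b);res=[np.linalg.norm((np.eye(3)-np.outer(k,k))@(p-o)) for o,k in rays]
    return p,res
def proj(d,p,fish=False):
    T=d["world_from_camera"];K=d["mtx"];c=T[:3,:3].T@(np.array(p,float)-T[:3,3])
    if fish:
        t=np.arctan2(np.hypot(c[0],c[1]),c[2]);n=np.hypot(c[0],c[1])+1e-12;return K[0,2]+K[0,0]*t*c[0]/n,K[1,2]+K[1,1]*t*c[1]/n
    return K[0,2]+K[0,0]*c[0]/c[2],K[1,2]+K[1,1]*c[1]/c[2]
def st():
    s=status.read_state();r=R.from_quat(s["ee_rot"]).as_matrix()
    print("t",round(s["clock"],2),"tcp",s["position"].round(1),"F",s["contact_force"].round(1),"M",s["wrist_torque"].round(2),"w",round(s["gripper_width"],1),"q",s["joints"].round(3))
    print("X",r[:,0].round(3),"Y",r[:,1].round(3),"Z",r[:,2].round(3))
    return s,r
def crop(d,x0,y0,x1,y1,f,name):
    c=cv2.resize(d["img"][y0:y1,x0:x1,::-1],None,fx=f,fy=f,interpolation=cv2.INTER_CUBIC);cv2.imwrite("pics/"+name,c)
E
python3 - <<'E'
from h import *
st()
d=get_image("top");crop(d,215,85,515,205,2.6,"top1.png")
for u,v in [(221,143),(504,143)]: print(onz(d,u,v,375).round(1))
e=get_image("scene");crop(e,200,150,470,330,2.9,"sc1.png")
for u,v in [(285,127),(321,127),(387,127),(425,127)]: print(onz(d,u,v,285).round(1))
E
```

```text
t 0.15 tcp [148.3 606.7 230.5] F [ 0.2 -0.5 -0.2] M [-0.02 -0.01 -0.01] w 85.0 q [ 1.59   0.385  0.007 -0.    -1.194 -0.259]
X [-0.    -0.002 -1.   ] Y [ 0.971 -0.238  0.   ] Z [-0.238 -0.971  0.002]
[598.5 259.4 375. ]
[ 612.8 -359.4  375. ]
[667.2 130.1 285. ]
[669.2  43.  285. ]
[ 672.8 -116.2  285. ]
[ 674.9 -207.6  285. ]
```

View pics/top1.png

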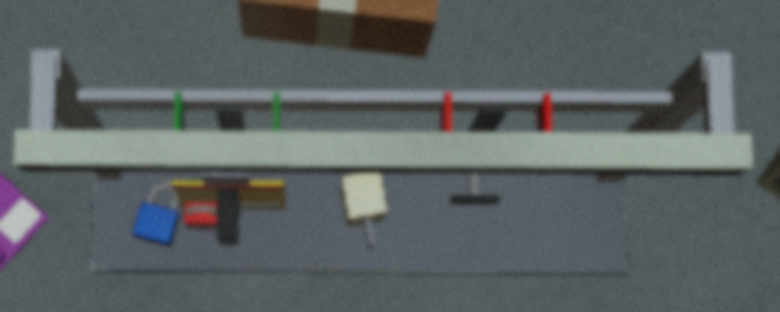

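View pics/sc1.png

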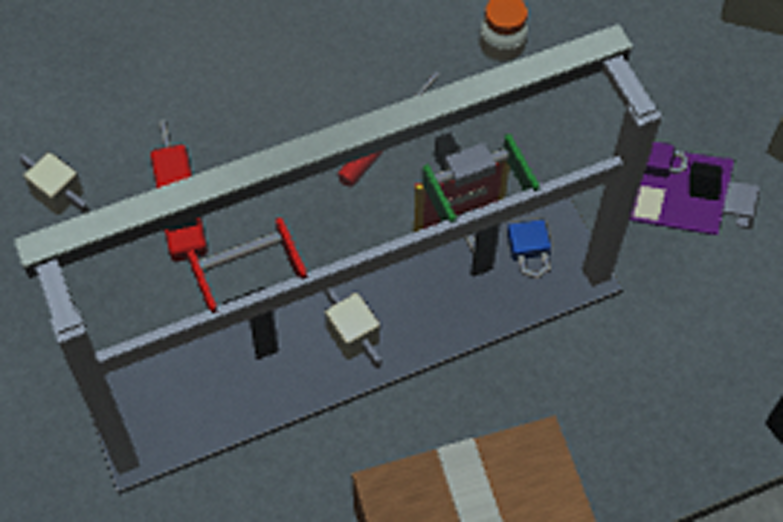

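Call:
{"method": "apply_moves", "body": {"targets": "-40 0 0 7 -1; -80 0 0 14 -1; -120 0 0 21 -1; -160 0 0 28 -1; -200 0 0 35 -1; -240 0 0 42 -1; -280 0 0 49 -1; -320 0 0 56 -1; -320 20 0 63 -1; -320 50 20 70 -1"}}

```text
clock: 1.08
position: [191.2, 579.4, 550.5]
ee_rot: [-0.706, -0.039, 0.706, -0.037]
contact_force: [-0.1, 1.3, -3.0]
gripper_width: 85.6
```

```bash
python3 -c "
from h import *
s,r=st()
print(r.T@(np.array([470,-0,550])-s['position']))"
```

```text
t 1.08 tcp [191.2 579.4 550.5] F [-0.1  1.3 -3. ] M [ 0.06 -0.06  0.01] w 85.6 q [ 1.517e+00  3.570e-01  7.420e-01 -1.000e-03 -1.954e+00 -1.410e+00]
X [-0.001  0.002 -1.   ] Y [ 0.107 -0.994 -0.002] Z [-0.994 -0.107  0.001]
[  -1.11961214  605.88568287 -215.39073897]
```

Call:
{"method": "apply_moves", "body": {"targets": "0 38 -13 7 -1; 0 76 -27 14 -1; 0 114 -40 21 -1; 0 152 -54 28 -1; 0 190 -67 35 -1; 0 228 -81 42 -1; 0 266 -95 49 -1; 0 304 -108 56 -1; 0 342 -121 63 -1; 0 380 -135 70 -1"}}

```text
clock: 1.92
position: [367.8, 210.6, 551.7]
ee_rot: [0.6, -0.374, -0.6, -0.375]
contact_force: [-0.2, 0.1, 1.3]
gripper_width: 85.6
```

```bash
python3 -c "
from h import *
s,r=st()
print(r.T@(np.array([470,-0,550])-s['position']))"
```

```text
t 1.92 tcp [367.8 210.6 551.7] F [-0.2  0.1  1.3] M [ 0.02 -0.05 -0.  ] w 85.6 q [ 0.907 -0.019  0.279 -0.    -1.868 -2.024]
X [ 0.001  0.001 -1.   ] Y [-0.899 -0.438 -0.001] Z [-0.438  0.899  0.001]
[   1.60992567    0.32085412 -234.09759069]
```

Call:
{"method": "apply_moves", "body": {"targets": "0 0 -38 7 -1; 0 0 -76 14 -1; 0 0 -114 21 -1; 0 0 -152 25 -1; 0 0 -190 25 -1; 0 0 -228 25 -1; 0 30 -258 25 -1; 0 60 -288 25 -1; 0 60 -325 25 -1; 0 60 -360 25 -1"}}

```text
clock: 2.75
position: [471.8, -139.0, 553.2]
ee_rot: [0.506, -0.494, -0.504, -0.496]
contact_force: [0.6, 1.0, -0.2]
gripper_width: 85.3
```

```bash
python3 -c "
from h import *
s,r=st()
w=get_image('wrist');crop(w,0,0,640,400,1.25,'w1.png')
print(r.T@(np.array([570,-150,750])-s['position']))"
```

```text
t 2.75 tcp [ 471.8 -139.   553.2] F [ 0.6  1.  -0.2] M [ 0.18 -0.1  -0.01] w 85.3 q [ 0.045  0.11   0.421  0.    -1.877 -1.594]
X [ 0.004 -0.    -1.   ] Y [-1.    -0.021 -0.004] Z [-0.021  1.    -0.   ]
[-196.38754367  -98.73509761  -13.17792914]
```

View pics/w1.png

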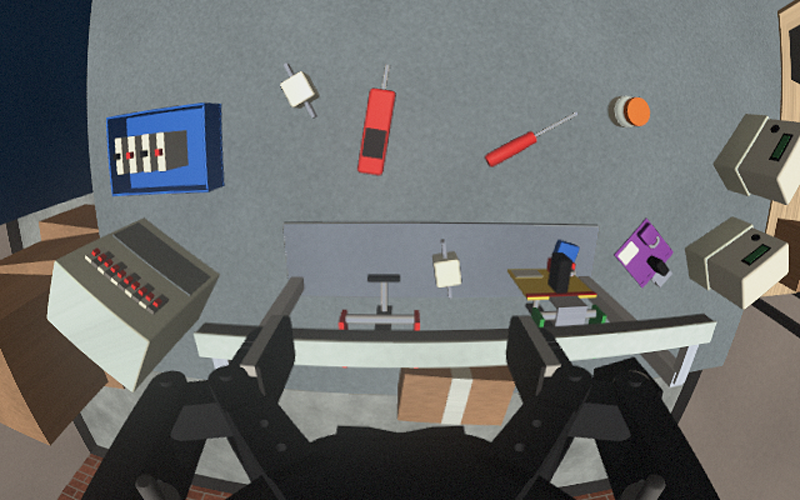

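Call:
{"method": "apply_moves", "body": {"targets": "0 -40 0 0 -1; 0 -80 0 0 -1; 0 -120 0 0 -1; 0 -160 0 0 -1; 0 -200 0 0 -1; 0 -240 0 0 -1; 0 -280 0 0 -1; 0 -320 0 0 -1; 0 -360 0 0 -1; 0 -400 0 0 -1"}}

```text
clock: 3.63
position: [765.2, -119.3, 498.3]
ee_rot: [0.512, -0.491, -0.498, -0.498]
contact_force: [-0.6, 0.1, 1.6]
gripper_width: 85.5
```

```bash
python3 -c "
from h import *
s,r=st()"
```

```text
t 3.63 tcp [ 765.2 -119.3  498.3] F [-0.6  0.1  1.6] M [-0.02  0.05 -0.04] w 85.5 q [ 0.056  0.8    1.407  0.009 -2.156 -1.6  ]
X [ 0.022 -0.006 -1.   ] Y [-1.    -0.022 -0.022] Z [-0.022  1.    -0.007]
```

Call:
{"method": "apply_moves", "body": {"targets": "0 -40 0 0 -1; 0 -80 0 0 -1; 0 -120 0 0 -1; 0 -160 0 0 -1; 0 -200 0 0 -1; 0 -200 0 0 -1"}}

```text
clock: 4.13
position: [824.8, -104.0, 435.7]
ee_rot: [0.521, -0.484, -0.49, -0.504]
contact_force: [-0.9, -0.4, 0.1]
gripper_width: 85.3
```

```bash
python3 -c "
from h import *
s,r=st()"
```

```text
t 4.13 tcp [ 824.8 -104.   435.7] F [-0.9 -0.4  0.1] M [ 0.    0.04 -0.03] w 85.3 q [ 0.073  0.883  1.408  0.016 -2.045 -1.614]
X [ 0.051 -0.011 -0.999] Y [-0.998 -0.022 -0.051] Z [-0.022  1.    -0.012]
```

Call:
{"method": "apply_moves", "body": {"targets": "-40 0 0 0 -1; -80 0 0 0 -1; -80 40 0 0 -1; -80 80 0 0 -1"}}

```text
clock: 4.47
position: [753.8, -104.7, 514.2]
ee_rot: [0.524, -0.482, -0.486, -0.507]
contact_force: [2.2, 0.2, 2.0]
gripper_width: 85.2
```

```bash
python3 -c "
from h import *
s,r=st()"
```

```text
t 4.47 tcp [ 753.8 -104.7  514.2] F [2.2 0.2 2. ] M [ 0.01 -0.04 -0.03] w 85.2 q [ 0.08   0.7    1.237  0.019 -2.047 -1.621]
X [ 0.063 -0.012 -0.998] Y [-0.998 -0.022 -0.062] Z [-0.021  1.    -0.013]
```

Call:
{"method": "apply_moves", "body": {"targets": "-27 -31 0 0 -1; -54 -62 0 0 -1; -81 -93 0 0 -1; -108 -124 0 0 -1; -135 -155 0 0 -1; -162 -186 0 0 -1; -189 -217 0 0 -1; -216 -248 0 0 -1; -243 -279 0 0 -1; -270 -310 0 0 -1"}}

```text
clock: 5.3
position: [761.3, -80.6, 529.9]
ee_rot: [0.529, -0.479, -0.481, -0.509]
contact_force: [-0.4, 0.5, 0.4]
gripper_width: 85.6
```

```bash
python3 -c "
from h import *
s,r=st()"
```

```text
t 5.3 tcp [761.3 -80.6 529.9] F [-0.4  0.5  0.4] M [0.   0.14 0.02] w 85.6 q [ 0.115  0.762  1.408  0.03  -2.139 -1.646]
X [ 0.079 -0.016 -0.997] Y [-0.997 -0.023 -0.079] Z [-0.021  1.    -0.018]
```

Call:
{"method": "apply_moves", "body": {"targets": "0 -41 0 0 -1"}}

```text
clock: 5.38
position: [778.6, -78.9, 519.4]
ee_rot: [0.535, -0.474, -0.473, -0.514]
contact_force: [-0.7, 0.3, 1.9]
gripper_width: 85.2
```

Call:
{"method": "apply_moves", "body": {"targets": "0 -41 0 0 -1"}}

```text
clock: 5.47
position: [799.7, -75.0, 501.8]
ee_rot: [0.54, -0.47, -0.469, -0.517]
contact_force: [0.9, 0.3, -0.6]
gripper_width: 85.4
```

Call:
{"method": "apply_moves", "body": {"targets": "0 -300 0 0 -1"}}

```text
clock: 5.55
position: [818.9, -71.8, 486.2]
ee_rot: [0.545, -0.466, -0.463, -0.521]
contact_force: [0.8, 0.5, -0.2]
gripper_width: 85.5
```

```bash
python3 -c "
from h import *
s,r=st()"
```

```text
t 5.55 tcp [818.9 -71.8 486.2] F [ 0.8  0.5 -0.2] M [0.04 0.26 0.01] w 85.5 q [ 0.124  0.827  1.408  0.047 -2.018 -1.649]
X [ 0.137 -0.026 -0.99 ] Y [-0.99  -0.024 -0.137] Z [-0.02   0.999 -0.029]
```

Call:
{"method": "apply_moves", "body": {"targets": "-24 -32 10 0 -1"}}

```text
clock: 5.63
position: [824.3, -59.3, 487.1]
ee_rot: [0.549, -0.462, -0.458, -0.524]
contact_force: [0.7, 1.1, -1.2]
gripper_width: 85.3
```

Call:
{"method": "apply_moves", "body": {"targets": "-24 -32 10 0 -1"}}

```text
clock: 5.72
position: [824.7, -45.8, 498.6]
ee_rot: [0.557, -0.457, -0.45, -0.528]
contact_force: [0.1, 0.5, -0.0]
gripper_width: 85.1
```

Call:
{"method": "apply_moves", "body": {"targets": "-24 -32 10 0 -1"}}

```text
clock: 5.8
position: [825.4, -32.8, 509.5]
ee_rot: [0.563, -0.45, -0.442, -0.533]
contact_force: [-1.1, 0.7, 0.6]
gripper_width: 85.3
```

Call:
{"method": "apply_moves", "body": {"targets": "-24 -32 10 0 -1"}}

```text
clock: 5.88
position: [826.4, -20.3, 519.2]
ee_rot: [0.57, -0.444, -0.435, -0.538]
contact_force: [0.2, -0.2, 1.0]
gripper_width: 85.4
```

```bash
python3 -c "
from h import *
s,r=st()"
```

```text
t 5.88 tcp [826.4 -20.3 519.2] F [ 0.2 -0.2  1. ] M [ 0.07  0.49 -0.01] w 85.4 q [ 0.199  0.797  1.408  0.088 -1.961 -1.705]
X [ 0.228 -0.037 -0.973] Y [-0.973 -0.027 -0.227] Z [-0.018  0.999 -0.042]
```

Call:
{"method": "apply_moves", "body": {"targets": "-18 -28 24 0 -1"}}

```text
clock: 5.97
position: [828.0, 2.5, 526.0]
ee_rot: [0.574, -0.439, -0.428, -0.543]
contact_force: [0.2, -0.5, 0.6]
gripper_width: 85.7
```

Call:
{"method": "apply_moves", "body": {"targets": "-18 -28 24 0 -1"}}

```text
clock: 6.05
position: [830.1, 28.8, 530.7]
ee_rot: [0.579, -0.433, -0.423, -0.547]
contact_force: [0.6, 0.4, -0.3]
gripper_width: 85.5
```

Call:
{"method": "apply_moves", "body": {"targets": "-18 -28 24 0 -1"}}

```text
clock: 6.13
position: [831.3, 53.5, 535.6]
ee_rot: [0.583, -0.427, -0.418, -0.55]
contact_force: [-0.2, 0.2, 0.8]
gripper_width: 85.5
```

Call:
{"method": "apply_moves", "body": {"targets": "-18 -28 24 0 -1"}}

```text
clock: 6.22
position: [831.8, 77.0, 540.8]
ee_rot: [0.588, -0.421, -0.412, -0.555]
contact_force: [-0.1, 0.4, -0.1]
gripper_width: 85.5
```

```bash
python3 -c "
from h import *
s,r=st()"
```

```text
t 6.22 tcp [831.8  77.  540.8] F [-0.1  0.4 -0.1] M [ 0.06  0.62 -0.03] w 85.5 q [ 0.332  0.786  1.408  0.144 -1.907 -1.811]
X [ 0.305 -0.038 -0.951] Y [-0.952 -0.03  -0.304] Z [-0.017  0.999 -0.045]
```

Call:
{"method": "apply_moves", "body": {"targets": "-16 -30 24 0 -1"}}

```text
clock: 6.3
position: [833.4, 99.5, 545.1]
ee_rot: [0.592, -0.415, -0.406, -0.559]
contact_force: [-0.2, 0.4, -0.7]
gripper_width: 85.3
```

Call:
{"method": "apply_moves", "body": {"targets": "-16 -30 24 0 -1"}}

```text
clock: 6.38
position: [834.8, 121.4, 548.7]
ee_rot: [0.596, -0.408, -0.401, -0.564]
contact_force: [0.1, -0.2, 0.1]
gripper_width: 85.3
```

Call:
{"method": "apply_moves", "body": {"targets": "-16 -30 24 0 -1"}}

```text
clock: 6.47
position: [835.5, 142.6, 552.7]
ee_rot: [0.6, -0.401, -0.395, -0.568]
contact_force: [0.3, -0.5, 0.1]
gripper_width: 85.3
```

Call:
{"method": "apply_moves", "body": {"targets": "-16 -30 24 0 -1"}}

```text
clock: 6.55
position: [835.5, 163.1, 557.3]
ee_rot: [0.605, -0.394, -0.389, -0.573]
contact_force: [0.1, -0.2, 0.7]
gripper_width: 85.3
```

```bash
python3 -c "
from h import *
s,r=st()"
```

```text
t 6.55 tcp [835.5 163.1 557.3] F [ 0.1 -0.2  0.7] M [0.06 0.79 0.03] w 85.3 q [ 0.447  0.786  1.408  0.203 -1.838 -1.902]
X [ 0.387 -0.03  -0.922] Y [-0.922 -0.034 -0.386] Z [-0.019  0.999 -0.041]
```

Call:
{"method": "apply_moves", "body": {"targets": "-12 -32 24 0 -1"}}

```text
clock: 6.63
position: [837.8, 182.6, 559.9]
ee_rot: [0.609, -0.386, -0.383, -0.578]
contact_force: [-0.4, -0.1, -0.3]
gripper_width: 85.7
```

Call:
{"method": "apply_moves", "body": {"targets": "-12 -32 24 0 -1"}}

```text
clock: 6.72
position: [840.5, 201.8, 560.9]
ee_rot: [0.612, -0.378, -0.377, -0.583]
contact_force: [0.0, 0.8, -0.3]
gripper_width: 85.8
```

Call:
{"method": "apply_moves", "body": {"targets": "-12 -32 24 0 -1"}}

```text
clock: 6.8
position: [842.4, 220.4, 562.6]
ee_rot: [0.616, -0.371, -0.372, -0.587]
contact_force: [0.2, 0.1, 0.5]
gripper_width: 85.2
```

Call:
{"method": "apply_moves", "body": {"targets": "-12 -32 24 0 -1"}}

```text
clock: 6.88
position: [843.6, 238.4, 565.2]
ee_rot: [0.619, -0.363, -0.366, -0.592]
contact_force: [-0.1, -0.2, 0.1]
gripper_width: 85.2
```

Call:
{"method": "apply_moves", "body": {"targets": "-12 -32 24 0 -1"}}

```text
clock: 6.97
position: [844.1, 255.7, 568.6]
ee_rot: [0.623, -0.355, -0.36, -0.597]
contact_force: [0.7, 0.4, 0.1]
gripper_width: 85.4
```

```bash
python3 -c "
from h import *
s,r=st()
print(r.T@(np.array([480,60,520])-s['position']))"
```

```text
t 6.97 tcp [844.1 255.7 568.6] F [0.7 0.4 0.1] M [0.04 0.97 0.  ] w 85.4 q [ 0.563  0.804  1.408  0.278 -1.732 -1.994]
X [ 0.489 -0.011 -0.872] Y [-0.872 -0.036 -0.488] Z [-0.025  0.999 -0.027]
[-133.36893828  348.14733491 -184.98917337]
```

```bash
python3 -c "
from h import *
s,r=st()
print(r.T@(np.array([430,85,440])-s['position']))"
```

```text
t 6.97 tcp [844.1 255.7 568.6] F [0.7 0.4 0.1] M [0.04 0.97 0.  ] w 85.4 q [ 0.563  0.804  1.408  0.278 -1.732 -1.994]
X [ 0.489 -0.011 -0.872] Y [-0.872 -0.036 -0.488] Z [-0.025  0.999 -0.027]
[ -88.33355347  429.92382305 -156.538864  ]
```

Call:
{"method": "apply_moves", "body": {"targets": "-7 35 -13 0 -1; -15 70 -26 0 -1; -22 105 -39 0 -1; -29 140 -52 0 -1; -36 175 -65 0 -1; -44 210 -78 0 -1; -51 245 -91 0 -1; -58 280 -104 0 -1; -65 315 -117 0 -1; -73 350 -130 0 -1"}}

```text
clock: 7.8
position: [548.7, 131.2, 484.9]
ee_rot: [0.622, -0.35, -0.359, -0.601]
contact_force: [0.3, 0.5, 0.5]
gripper_width: 85.5
```

Call:
{"method": "apply_moves", "body": {"targets": "-8 35 -13 0 -1; -15 75 -27 0 -1; -15 80 -27 0 -1; -15 80 -27 0 -1"}}

```text
clock: 8.13
position: [471.5, 101.3, 459.7]
ee_rot: [0.622, -0.35, -0.36, -0.601]
contact_force: [0.4, -0.1, 1.2]
gripper_width: 85.3
```

```bash
python3 -c "
from h import *
import pickle
s,r=st()
w=get_image('wrist');pickle.dump(w,open('wA.pkl','wb'));crop(w,0,0,640,400,1.25,'wA.png')
print(proj(w,[575,85,214],True),w['world_from_camera'].round(3).tolist())"
```

```text
t 8.13 tcp [471.5 101.3 459.7] F [ 0.4 -0.1  1.2] M [0.03 0.93 0.06] w 85.3 q [ 0.754 -0.214 -0.347  0.398 -1.081 -2.419]
X [ 0.496 -0.003 -0.868] Y [-0.868 -0.032 -0.496] Z [-0.027  0.999 -0.019]
(np.float64(309.1967582461347), np.float64(136.5941251374111)) [[-0.025, 0.675, 0.738, 332.417], [0.999, 0.032, 0.005, 99.482], [-0.02, 0.737, -0.675, 544.814], [0.0, 0.0, 0.0, 1.0]]
```

View pics/wA.png

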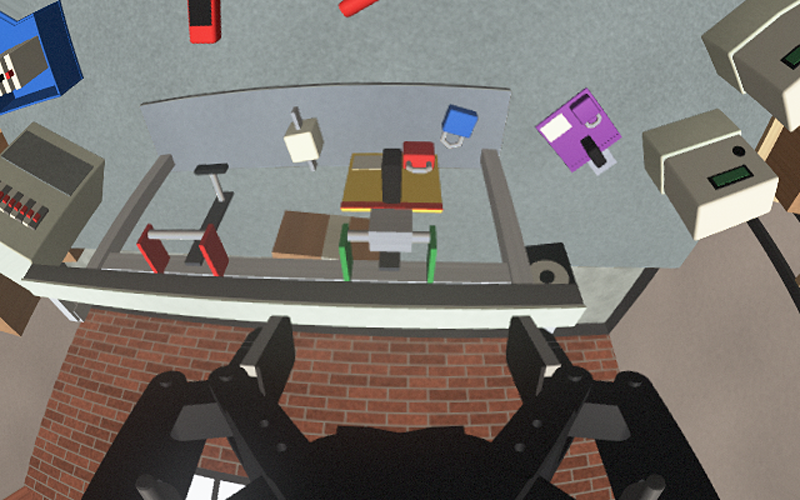

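Call:
{"method": "apply_moves", "body": {"targets": "4 9 -36 0 -1; 8 18 -72 0 -1; 12 27 -108 0 -1; 16 36 -144 0 -1; 20 45 -180 0 -1; 20 45 -180 0 -1; 20 45 -180 0 -1"}}

```text
clock: 8.77
position: [449.3, -83.3, 422.5]
ee_rot: [0.622, -0.356, -0.357, -0.599]
contact_force: [1.1, 0.4, 0.2]
gripper_width: 85.6
```

```bash
python3 -c "
from h import *
import pickle
s,r=st()
w=get_image('wrist');pickle.dump(w,open('wB.pkl','wb'));crop(w,100,30,500,260,2,'wB.png')
a=pickle.load(open('wA.pkl','rb'));crop(a,80,50,400,250,2.5,'wA2.png')
"
```

```text
t 8.77 tcp [449.3 -83.3 422.5] F [1.1 0.4 0.2] M [ 0.07  0.92 -0.04] w 85.6 q [ 0.271 -0.271 -0.393  0.178 -0.962 -1.882]
X [ 0.492 -0.014 -0.871] Y [-0.871 -0.03  -0.491] Z [-0.019  0.999 -0.027]
```

View pics/wB.png

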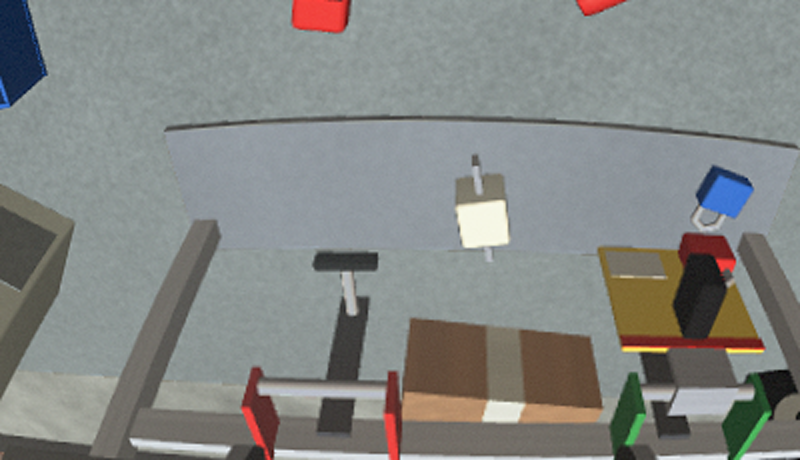

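View pics/wA2.png

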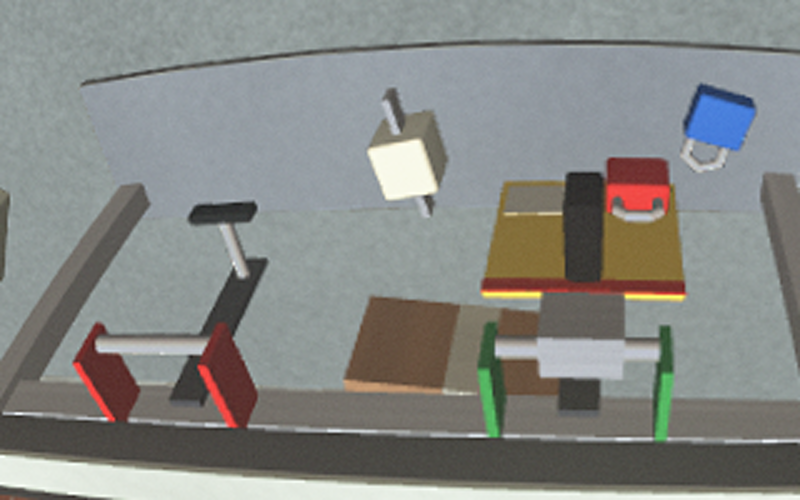

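```bash
python3 -c "
from h import *
import pickle
a=pickle.load(open('wA.pkl','rb'));b=pickle.load(open('wB.pkl','rb'))
def grid(d,x0,y0,x1,y1,f,n):
    c=cv2.resize(d['img'][y0:y1,x0:x1,::-1],None,fx=f,fy=f,interpolation=cv2.INTER_CUBIC)
    c=np.ascontiguousarray(c)
    for u in range(x0-x0%10+10,x1,10): cv2.putText(c,str(u),((u-x0)*f+1,8),0,.3,(0,255,255),1); cv2.line(c,((u-x0)*f,0),((u-x0)*f,c.shape[0]),(255,255,0),1) if u%20==0 else 0
    for v in range(y0-y0%10+10,y1,10): cv2.putText(c,str(v),(0,(v-y0)*f),0,.3,(0,255,255),1); cv2.line(c,(0,(v-y0)*f),(c.shape[1],(v-y0)*f),(255,255,0),1) if v%20==0 else 0
    cv2.imwrite('pics/'+n,c)
grid(a,265,105,365,205,6 if 0 else 6,'gA.png'); grid(b,390,140,490,230,7,'gB.png'); grid(a,105,125,195,225,6,'rA.png'); grid(b,215,150,310,235,7,'rB.png')
"
```

```text
(no output)
```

View pics/gA.png

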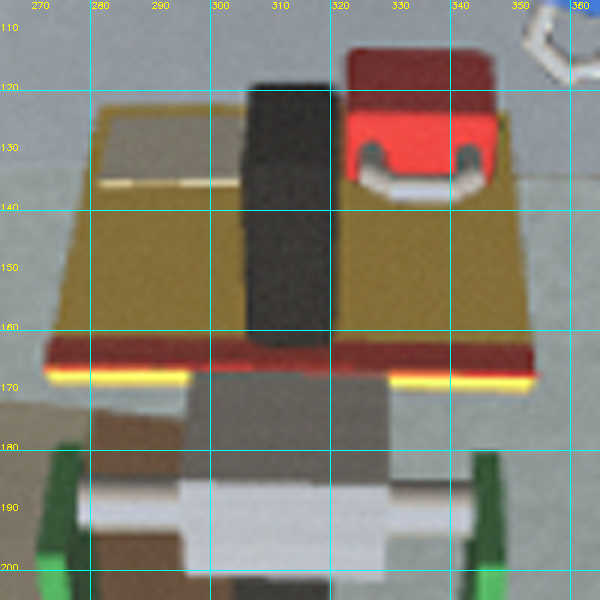

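View pics/gB.png

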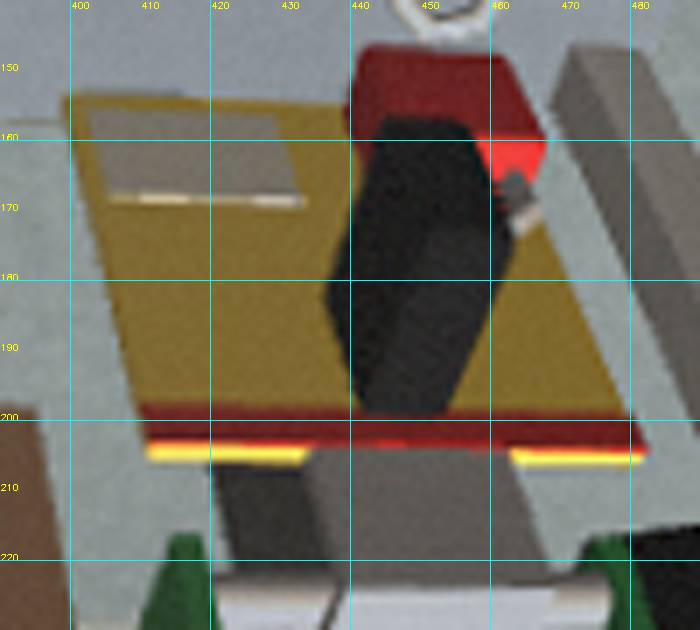

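View pics/rA.png

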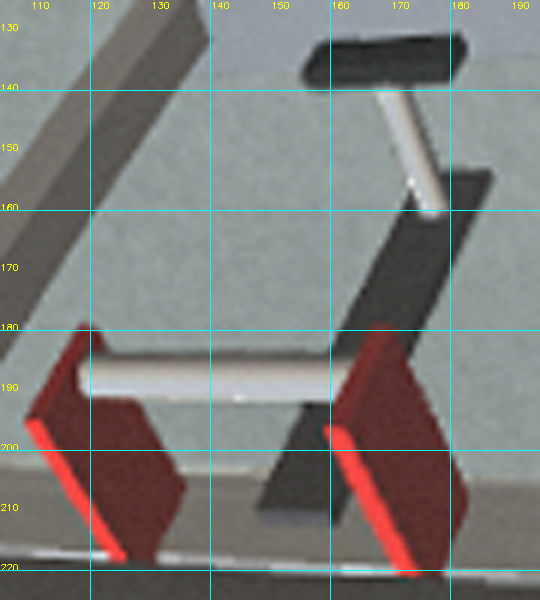

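View pics/rB.png

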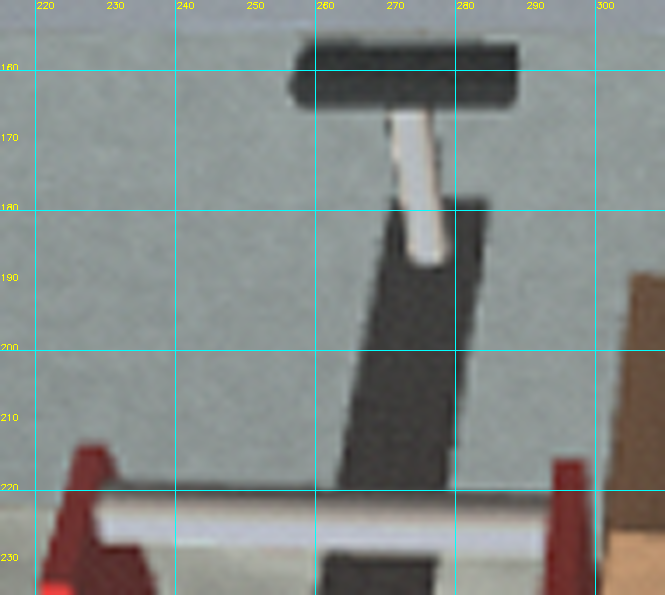

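```bash
cat > m.py <<'E'
from h import *
import pickle
a=pickle.load(open('wA.pkl','rb'));b=pickle.load(open('wB.pkl','rb'))
P={'plTL':((272.5,166.3),(410.8,203.3)),'plTR':((354.2,167.3),(482.3,204.6)),'plBL':((281.5,122.7),(399,153.8)),
'grTop@plate':((312.8,162.3),(447.5,199.5)),
'gbarL':((278.5,189.3),(420,225.5)),'gbarR':((344,189.3),(476.5,226.5)),
'rbarL':((118.5,187.8),(229,223.8)),'rbarR':((162,188.3),(293.5,224.8)),
'rrestFL':((158.5,132),(259,156.5)),'rrestFR':((182.5,131.5),(289,157)),'rrestBL':((156,139.5),(257.5,165.2)),'rrestBR':((179.8,138.9),(288.5,165.2)),
'rstopLtop':((119,179.5),(228,213.5)),'rstopRtop':((168.5,179.5),(296.5,215.5))}
for k,(p,q) in P.items():
    x,r=tri([ray(a,*p,True),ray(b,*q,True)]);print(k,x.round(1),np.round(r,1))
E
python3 m.py
```

```text
plTL [609.7  36.5 236.2] [0.1 0.1]
plTR [606.6 146.1 237. ] [0.4 0.4]
plBL [610.   36.7 130.7] [0.4 0.4]
grTop@plate [605.2  90.7 231. ] [0.1 0.1]
gbarL [622.5  47.4 265.1] [1. 1.]
gbarR [619.7 132.4 266.1] [0.6 0.6]
rbarL [ 625.9 -204.1  268.6] [0. 0.]
rbarR [ 617.4 -117.7  273.6] [1.3 1.3]
rrestFL [ 618.4 -183.8  139.3] [0.2 0.2]
rrestFR [ 620.5 -136.5  137.2] [0.1 0.1]
rrestBL [ 624.  -184.3  153.6] [0.2 0.2]
rrestBR [ 623.1 -135.8  154.2] [0.5 0.5]
rstopLtop [ 620.6 -207.3  255.7] [0.2 0.2]
rstopRtop [ 619.4 -115.2  255.5] [0.3 0.3]
```

Call:
{"method": "apply_moves", "body": {"targets": "23 21 -22 0 -1; 46 42 -44 0 -1; 70 64 -67 0 -1; 70 64 -67 0 -1; 70 64 -67 0 -1"}}

```text
clock: 9.23
position: [428.0, -151.4, 328.6]
ee_rot: [0.623, -0.356, -0.361, -0.596]
contact_force: [0.3, 0.6, 1.0]
gripper_width: 85.4
```

```bash
cat >> h.py <<'E'
def grid(d,x0,y0,x1,y1,f,n):
    c=np.ascontiguousarray(cv2.resize(d['img'][y0:y1,x0:x1,::-1],None,fx=f,fy=f,interpolation=cv2.INTER_CUBIC))
    for u in range(x0-x0%20+20,x1,20): cv2.putText(c,str(u),((u-x0)*f+1,8),0,.3,(0,255,255),1); cv2.line(c,((u-x0)*f,0),((u-x0)*f,c.shape[0]),(255,255,0),1)
    for v in range(y0-y0%20+20,y1,20): cv2.putText(c,str(v),(0,(v-y0)*f),0,.3,(0,255,255),1); cv2.line(c,(0,(v-y0)*f),(c.shape[1],(v-y0)*f),(255,255,0),1)
    cv2.imwrite('pics/'+n,c)
E
python3 -c "
from h import *
import pickle
s,r=st()
w=get_image('wrist');pickle.dump(w,open('wD.pkl','wb'));
for p in [(626,-161,268),(618,-160,145)]: print(proj(w,p,True))
u,v=proj(w,(626,-161,200),True);u=int(u);v=int(v);print(u,v);grid(w,u-70,v-55,u+70,v+55,5,'rD.png')
"
```

```text
t 9.23 tcp [ 428.  -151.4  328.6] F [0.3 0.6 1. ] M [-0.01  0.9   0.01] w 85.4 q [ 0.043 -0.227 -0.54   0.05  -0.752 -1.609]
X [ 0.486 -0.013 -0.874] Y [-0.874 -0.036 -0.485] Z [-0.025  0.999 -0.029]
(np.float64(309.0009266657975), np.float64(302.67361581119184))
(np.float64(314.19481559672596), np.float64(217.34239202402753))
311 254
```

Call:
{"method": "apply_moves", "body": {"targets": "-36 -20 0 0 -1; -72 -40 0 0 -1; -108 -60 0 0 -1; -144 -80 0 0 -1; -180 -100 0 0 -1; -216 -120 0 0 -1; -235 -132 0 0 -1; -235 -132 0 0 -1; -235 -132 0 0 -1"}}

```text
clock: 10.03
position: [428.4, -142.3, 601.3]
ee_rot: [0.624, -0.353, -0.36, -0.597]
contact_force: [0.4, 0.3, -1.4]
gripper_width: 85.0
```

```bash
python3 -c "
from h import *
import pickle
s,r=st()
w=get_image('wrist');pickle.dump(w,open('wC.pkl','wb'));
for p in [(626,-161,268),(618,-160,145)]: print(proj(w,p,True))
u,v=proj(w,(626,-161,200),True);u=int(u);v=int(v);print(u,v);grid(w,u-50,v-40,u+50,v+40,7,'rC.png')
u,v=proj(w,(600,91,200),True);u=int(u);v=int(v);print(u,v);grid(w,u-50,v-40,u+50,v+40,7,'gC.png')
"
```

```text
t 10.03 tcp [ 428.4 -142.3  601.3] F [ 0.4  0.3 -1.4] M [ 0.01  1.03 -0.03] w 85.0 q [ 0.074 -0.221  0.121  0.048 -1.4   -1.605]
X [ 0.492 -0.011 -0.87 ] Y [-0.87  -0.038 -0.491] Z [-0.028  0.999 -0.028]
(np.float64(311.6060966291562), np.float64(151.44364859678896))
(np.float64(315.1852785109204), np.float64(110.76471983111199))
313 129
443 126
```

View pics/rD.png

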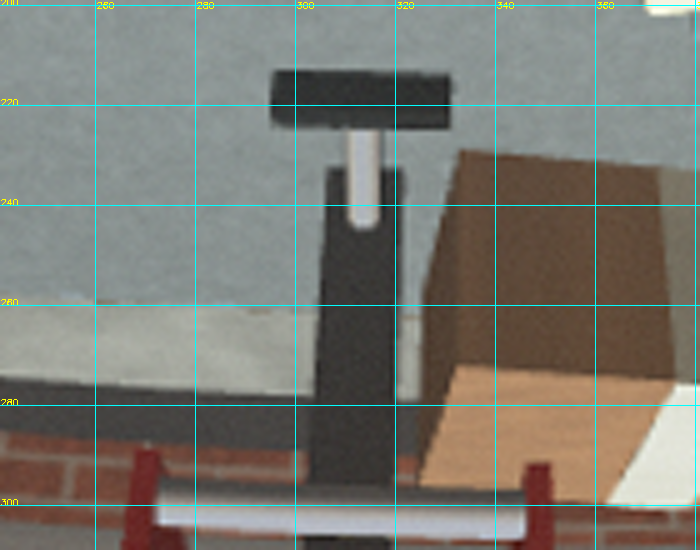

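View pics/rC.png

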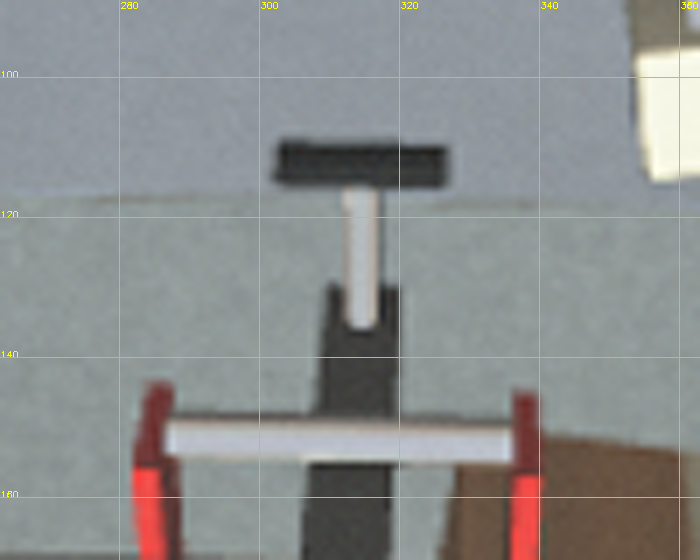

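View pics/gC.png

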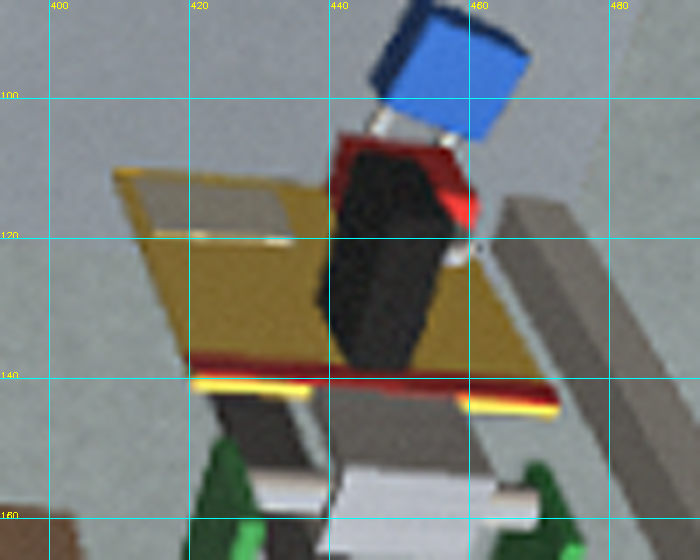

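```bash
cat > m2.py <<'E'
from h import *
import pickle
I={k:pickle.load(open(f'w{k}.pkl','rb')) for k in 'ABCD'}
P={'plTL':dict(A=(272.5,166.3),B=(410.8,203.3),C=(420.1,140)),'plTR':dict(A=(354.2,167.3),B=(482.3,204.6),C=(472.7,143.4)),'plBL':dict(A=(281.5,122.7),B=(399,153.8),C=(409.1,110.6)),
'gbarR':dict(A=(344,189.3),B=(476.5,226.5),C=(470.1,158.2)),
'rbarL':dict(A=(118.5,187.8),B=(229,223.8),C=(286.3,151.1),D=(272.3,299.8)),'rbarR':dict(C=(336.4,151.7),D=(346.4,302),B=(293.5,224.8)),
'rbarL_CD':dict(C=(286.3,151.1),D=(272.3,299.8)),
'restFL':dict(A=(158.5,132),B=(259,156.5),C=(302.6,109),D=(295.6,213)),'restFR':dict(B=(289,157),C=(327.1,109.9),D=(331,213.6)),
'restBL':dict(C=(302.3,115.6),D=(295,224.4)),'restBR':dict(C=(326.9,115.9),D=(331,225))}
for k,v in P.items():
    x,r=tri([ray(I[c],*p,True) for c,p in v.items()]);print(k,x.round(1),np.round(r,1))
E
python3 m2.py
```

```text
plTL [610.7  36.5 235.5] [0.4 0.3 0.4]
plTR [606.9 146.  236.4] [0.3 0.7 0.7]
plBL [611.4  36.7 129.4] [0.9 0.4 0.8]
gbarR [619.3 132.4 266.6] [0.7 0.6 0.6]
rbarL [ 627.3 -204.9  267.2] [0.6 0.3 0.4 0.9]
rbarR [ 625.7 -118.   265.9] [0.3 0.6 0.5]
rbarL_CD [ 629.  -205.   265.7] [0.4 0.4]
restFL [ 620.6 -185.8  136.2] [0.2 1.3 0.6 0.6]
restFR [ 621.3 -136.5  134.9] [0.8 0.7 0.5]
restBL [ 626.  -185.9  152.4] [0.3 0.3]
restBR [ 625.2 -136.2  151.6] [0.3 0.3]
```

```bash
python3 -c "
from h import *
s,r=st()
print(r.T@(np.array([522,91,305])-s['position']))"
```

```text
t 10.08 tcp [ 428.1 -142.4  599.1] F [-0.1  0.3 -1. ] M [0.04 0.98 0.05] w 85.7 q [ 0.074 -0.221  0.117  0.047 -1.4   -1.605]
X [ 0.489 -0.011 -0.872] Y [-0.872 -0.038 -0.488] Z [-0.028  0.999 -0.028]
[299.96530746  52.73827167 238.80352327]
```

Call:
{"method": "apply_moves", "body": {"targets": "30 5 24 0 -1; 60 10 48 0 -1; 90 16 72 0 -1; 120 21 96 0 -1; 150 26 120 0 -1; 180 32 144 0 -1; 210 37 168 0 -1; 240 42 192 0 -1; 270 48 216 0 -1; 300 53 239 0 -1"}}

```text
clock: 10.92
position: [520.1, 91.5, 301.3]
ee_rot: [0.623, -0.355, -0.362, -0.596]
contact_force: [1.5, -1.2, -0.2]
gripper_width: 85.6
```

Call:
{"method": "apply_moves", "body": {"targets": "0 0 0 0 -0.5; 0 0 0 0 -0.5; 0 0 0 0 -0.5"}}

```text
clock: 11.17
position: [520.9, 89.8, 303.6]
ee_rot: [0.623, -0.355, -0.361, -0.596]
contact_force: [-0.1, -0.5, 0.6]
gripper_width: 64.1
```

```bash
python3 -c "
from h import *
import pickle
s,r=st()
w=get_image('wrist');pickle.dump(w,open('wE.pkl','wb'));crop(w,80,20,560,400,1.6,'wE.png')
grid(w,240,120,400,240,5,'gE.png')
g=np.array([576.5,90.5,213.5])
print(r.T@(g+19*r[:,0]-s['position']), [np.round(proj(w,p,True),1) for p in [g,g+[0,10,18],g+[0,-10,18],(609,91,236)]])"
```

```text
t 11.17 tcp [520.9  89.8 303.6] F [-0.1 -0.5  0.6] M [0.03 0.9  0.01] w 64.1 q [ 0.613 -0.064 -0.629  0.502 -0.647 -2.5  ]
X [ 0.487 -0.012 -0.873] Y [-0.873 -0.037 -0.486] Z [-0.026  0.999 -0.028]
[124.72000308  -4.78606641   1.73859107] [array([322. , 201.9]), array([333.8, 218.9]), array([309.1, 217.9]), array([320.8, 245.6])]
```

View pics/wE.png

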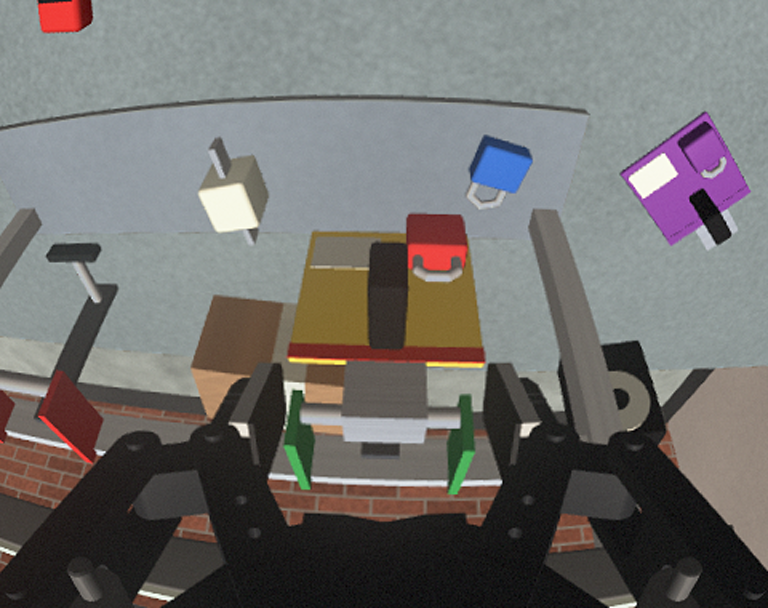

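View pics/gE.png

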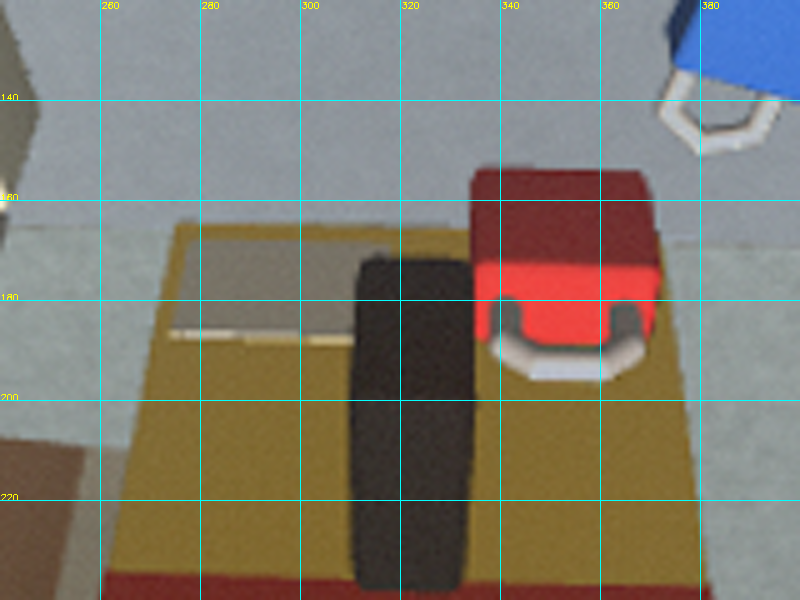

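Call:
{"method": "apply_moves", "body": {"targets": "25 -2 1 0 -0.5; 50 -5 2 0 -0.5; 75 -5 2 0 -0.5; 95 -5 2 0 -0.5; 110 -5 2 0 -0.5; 120 -5 2 0 -0.5; 125 -5 2 0 -0.5; 125 -5 2 0 -0.5; 125 -5 2 0 -0.5"}}

```text
clock: 11.97
position: [586.7, 89.3, 198.0]
ee_rot: [0.623, -0.355, -0.36, -0.597]
contact_force: [0.9, -0.1, 1.0]
gripper_width: 64.0
```

```bash
python3 -c "
from h import *
s,r=st()
w=get_image('wrist');crop(w,120,100,520,400,2,'wF.png')
g=np.array([576.5,90.5,213.5])
print(r.T@(g-s['position']))"
```

```text
t 11.97 tcp [586.7  89.3 198. ] F [ 0.9 -0.1  1. ] M [-0.    0.99  0.01] w 64.0 q [ 0.435  0.153 -0.768  0.88  -0.286 -2.783]
X [ 0.489 -0.012 -0.872] Y [-0.872 -0.034 -0.488] Z [-0.024  0.999 -0.028]
[-18.54086046   1.26886552   0.97865759]
```

View pics/wF.png

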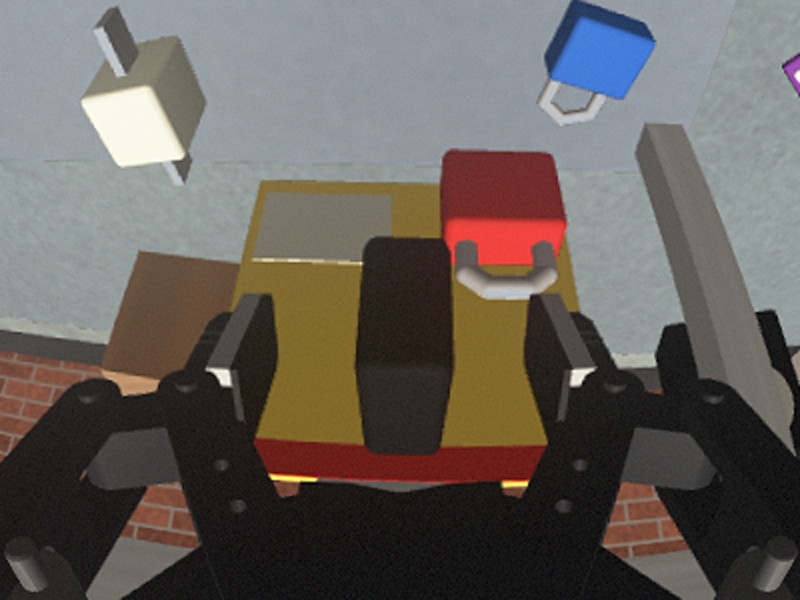

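Call:
{"method": "apply_moves", "body": {"targets": "0 1 0 0 0; 0 1 1 0 0.3; 0 1 1 0 0.4; 0 1 1 0 0.45; 0 1 1 0 0.5; 0 1 1 0 0.55; 0 1 1 0 0.6; 0 1 1 0 0.7; 0 1 1 0 1; 0 1 1 0 1"}}

```text
clock: 12.85
position: [585.1, 90.8, 196.2]
ee_rot: [0.623, -0.356, -0.361, -0.597]
contact_force: [-5.0, -1.1, 4.3]
gripper_width: 19.5
```

Call:
{"method": "apply_moves", "body": {"targets": "0 0 0 0 1; 0 0 0 0 1; 0 0 0 0 1; 0 0 0 0 1"}}

```text
clock: 13.18
position: [585.1, 90.8, 196.2]
ee_rot: [0.623, -0.356, -0.361, -0.597]
contact_force: [-4.9, -1.2, 5.7]
gripper_width: 19.5
```

```bash
python3 -c "
from h import *
s,r=st()
w=get_image('wrist');crop(w,120,100,520,400,2,'wG.png')
print(r.T@np.array([0,0,45]), r.T@np.array([0,0,1.]), r.T@np.array([1.,0,0]),r.T@np.array([0,1.,0]))"
```

```text
t 13.18 tcp [585.1  90.8 196.2] F [-4.9 -1.2  5.7] M [ 0.09  1.45 -0.12] w 19.5 q [ 0.437  0.153 -0.773  0.889 -0.284 -2.793]
X [ 0.487 -0.012 -0.873] Y [-0.873 -0.035 -0.486] Z [-0.025  0.999 -0.028]
[-39.30130088 -21.88170145  -1.2644726 ] [-0.87336224 -0.48626003 -0.02809939] [ 0.48691297 -0.87309494 -0.02491962] [-0.01241602 -0.03544581  0.99929447]
```

View pics/wG.png

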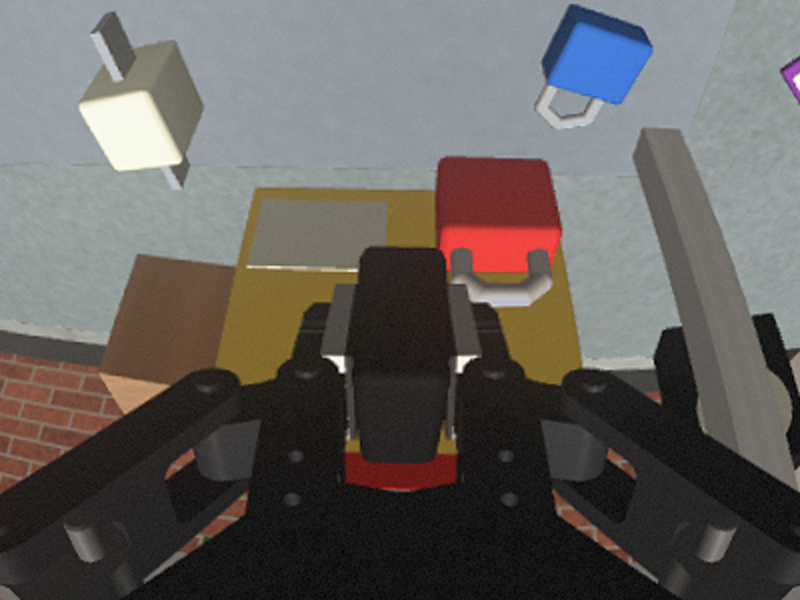

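Call:
{"method": "apply_moves", "body": {"targets": "-2 0 0 0 1; -2 1 0 0 1; -3 2 0 0 1; -3 3 0 0 1; -3 3 0 0 1"}}

```text
clock: 13.65
position: [582.0, 91.0, 197.1]
ee_rot: [0.623, -0.356, -0.361, -0.596]
contact_force: [7.9, -1.0, -3.5]
gripper_width: 19.1
```

```bash
python3 -c "
from h import *
s,r=st()"
```

```text
t 13.65 tcp [582.   91.  197.1] F [ 7.9 -1.  -3.5] M [-0.31 -0.07 -0.22] w 19.1 q [ 0.441  0.147 -0.778  0.888 -0.286 -2.794]
X [ 0.487 -0.013 -0.873] Y [-0.873 -0.036 -0.486] Z [-0.025  0.999 -0.028]
```

Call:
{"method": "apply_moves", "body": {"targets": "0 1 0 0 1; -1 2 0 0 1; -1 2 0 0 1"}}

```text
clock: 13.9
position: [581.0, 91.2, 198.3]
ee_rot: [0.623, -0.355, -0.36, -0.597]
contact_force: [11.3, -2.4, -2.1]
gripper_width: 19.0
```

Call:
{"method": "apply_moves", "body": {"targets": "0 1 0 0 1; -1 2 0 0 1; -1 2 0 0 1"}}

```text
clock: 14.15
position: [579.9, 91.4, 199.5]
ee_rot: [0.623, -0.354, -0.359, -0.598]
contact_force: [15.3, -3.7, -1.7]
gripper_width: 19.6
```

```bash
python3 -c "
from h import *
s,r=st()"
```

```text
t 14.15 tcp [579.9  91.4 199.5] F [15.3 -3.7 -1.7] M [-0.71 -1.82 -0.69] w 19.6 q [ 0.441  0.14  -0.784  0.899 -0.284 -2.807]
X [ 0.491 -0.011 -0.871] Y [-0.871 -0.034 -0.49 ] Z [-0.024  0.999 -0.026]
```

Call:
{"method": "apply_moves", "body": {"targets": "1 -2 0 0 1; 2 -4 0 0 1; 0 -5 0 0 1; -2 -7 0 0 1; -5 -8 0 0 1; -8 -9 0 0 1; -8 -9 0 0 1"}}

```text
clock: 14.73
position: [579.9, 91.1, 207.3]
ee_rot: [0.622, -0.356, -0.361, -0.596]
contact_force: [0.3, 0.9, -3.9]
gripper_width: 19.1
```

```bash
python3 -c "
from h import *
s,r=st()
d=get_image('scene');grid(d,310,180,420,270,7,'s2.png')"
```

```text
t 14.73 tcp [579.9  91.1 207.3] F [ 0.3  0.9 -3.9] M [-0.03  1.41 -0.09] w 19.1 q [ 0.47   0.134 -0.747  0.791 -0.331 -2.716]
X [ 0.485 -0.013 -0.875] Y [-0.874 -0.036 -0.484] Z [-0.025  0.999 -0.029]
```

View pics/s2.png

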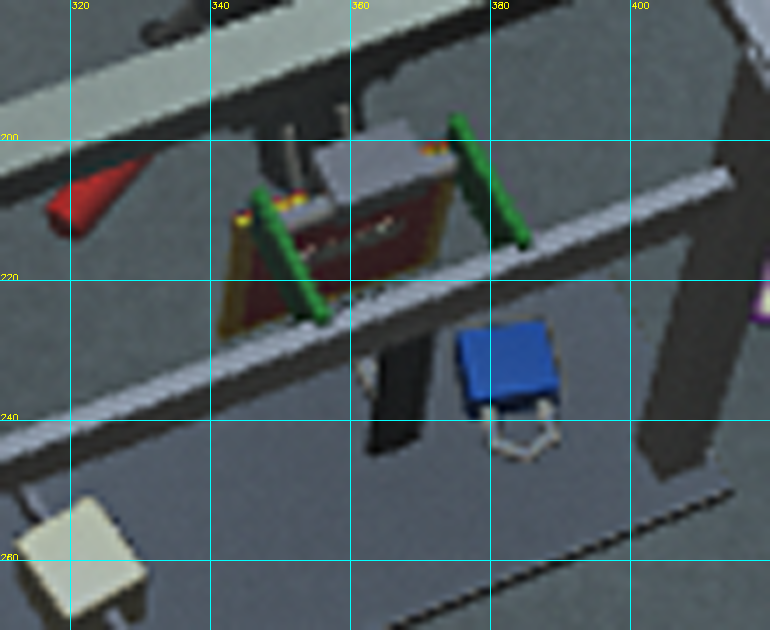

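Call:
{"method": "apply_moves", "body": {"targets": "-4 -2 0 0 1; -9 -5 0 0 1; -14 -8 0 0 1; -19 -11 -1 0 1; -24 -13 -1 0 1; -30 -17 -1 0 1; -30 -17 -1 0 1"}}

```text
clock: 15.37
position: [581.1, 91.6, 243.9]
ee_rot: [0.623, -0.355, -0.361, -0.597]
contact_force: [0.6, -0.3, -2.7]
gripper_width: 19.6
```

```bash
python3 -c "
from h import *
s,r=st()
d=get_image('scene');grid(d,310,180,420,270,7,'s3.png')"
```

```text
t 15.37 tcp [581.1  91.6 243.9] F [ 0.6 -0.3 -2.7] M [0.03 1.5  0.05] w 19.6 q [ 0.512  0.097 -0.65   0.611 -0.449 -2.555]
X [ 0.488 -0.011 -0.873] Y [-0.873 -0.036 -0.487] Z [-0.026  0.999 -0.027]
```

View pics/s3.png

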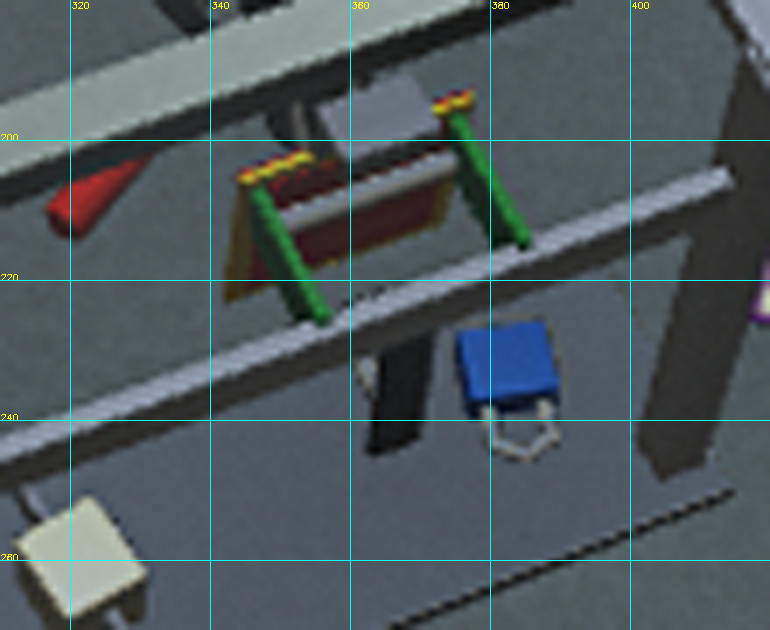

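Call:
{"method": "apply_moves", "body": {"targets": "-9 16 0 0 1; -18 31 1 0 1; -18 32 -20 0 1; -17 33 -50 0 1; -17 34 -84 0 1; -17 35 -118 0 1; -16 36 -152 0 1; -16 38 -186 0 1; -15 39 -220 0 1; -15 40 -252 0 1"}}

```text
clock: 16.25
position: [543.6, -163.4, 242.3]
ee_rot: [0.622, -0.356, -0.362, -0.596]
contact_force: [0.5, -0.2, -3.7]
gripper_width: 19.5
```

Call:
{"method": "apply_moves", "body": {"targets": "0 0 0 0 1; 0 0 0 0 1; 0 0 0 0 1"}}

```text
clock: 16.5
position: [544.0, -162.3, 242.4]
ee_rot: [0.622, -0.357, -0.361, -0.596]
contact_force: [-0.1, 0.2, -3.7]
gripper_width: 19.2
```

```bash
python3 -c "
from h import *
import pickle
s,r=st()
d=get_image('scene');grid(d,210,200,330,290,6,'s4.png')
w=get_image('wrist');crop(w,120,100,520,400,2,'wH.png');pickle.dump((w,d),open('wH.pkl','wb'))"
```

```text
t 16.5 tcp [ 544.  -162.3  242.4] F [-0.1  0.2 -3.7] M [ 0.02  1.54 -0.03] w 19.2 q [ 0.003  0.071 -0.492  0.03  -0.502 -1.565]
X [ 0.484 -0.013 -0.875] Y [-0.875 -0.035 -0.483] Z [-0.024  0.999 -0.028]
```

View pics/s4.png

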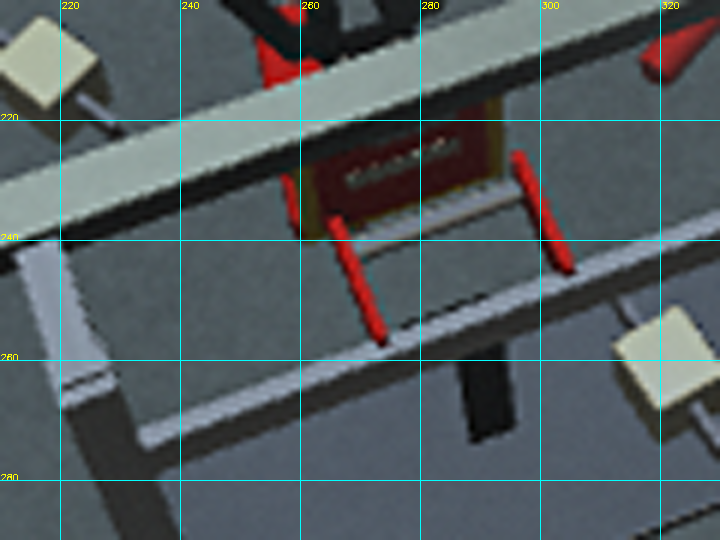

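View pics/wH.png

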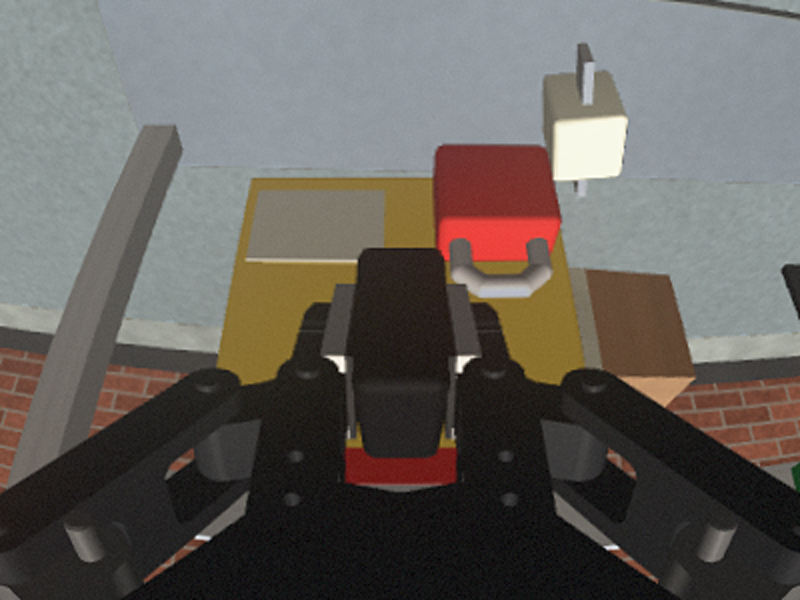

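Call:
{"method": "apply_moves", "body": {"targets": "5 -9 0 0 1; 10 -19 -1 0 1; 15 -28 -1 0 1; 19 -35 -1 0 1; 21 -38 -1 0 1; 21 -38 -1 0 1; 21 -38 -1 0 1"}}

```text
clock: 17.18
position: [588.3, -161.7, 243.0]
ee_rot: [0.622, -0.356, -0.361, -0.596]
contact_force: [0.5, 1.1, -3.5]
gripper_width: 19.6
```

```bash
python3 -c "
from h import *
import pickle
s,r=st()
d=get_image('scene');grid(d,250,200,320,260,11,'s5.png')
print([np.round(proj(d,p),1) for p in [(627,-118,266.3),(627,-205,266.3),(627,-161.4,266.3)]])
h=s['position']+[41,0.4,16.6+53]; print(h)
print([np.round(proj(d,h+np.array(p)),1) for p in [(14,-22,4),(14,22,4),(-14,22,4),(-14,-22,4),(14,-22,-14),(14,22,-14)]])"
```

```text
t 17.18 tcp [ 588.3 -161.7  243. ] F [ 0.5  1.1 -3.5] M [-0.01  1.6  -0.06] w 19.6 q [ 0.004  0.144 -0.405  0.029 -0.515 -1.563]
X [ 0.485 -0.012 -0.874] Y [-0.874 -0.036 -0.485] Z [-0.025  0.999 -0.028]
[array([295.3, 231. ]), array([266.6, 241.1]), array([281.1, 236. ])]
[ 629.33045272 -161.33784446  312.59089388]
[array([274.1, 235. ]), array([289.1, 229.7]), array([285.7, 221.6]), array([270.8, 226.7]), array([274.7, 238. ]), array([289.5, 232.8])]
```

View pics/s5.png

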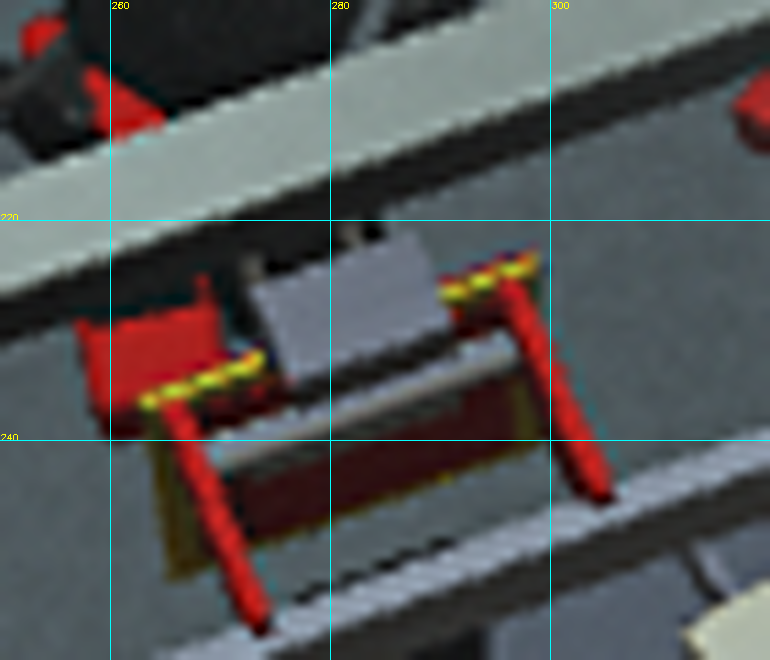

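Call:
{"method": "apply_moves", "body": {"targets": "4 2 0 0 1; 8 4 0 0 1; 12 7 0 0 1; 16 9 0 0 1; 20 11 1 0 1; 23 13 1 0 1; 25 14 1 0 1; 25 14 1 0 1"}}

```text
clock: 17.9
position: [587.9, -161.7, 214.1]
ee_rot: [0.622, -0.356, -0.361, -0.596]
contact_force: [-0.8, 0.8, -4.1]
gripper_width: 19.4
```

```bash
python3 -c "
from h import *
import pickle
s,r=st()
d=get_image('scene');grid(d,250,200,320,260,11,'s6.png')"
```

```text
t 17.9 tcp [ 587.9 -161.7  214.1] F [-0.8  0.8 -4.1] M [-0.03  1.47 -0.01] w 19.4 q [ 0.004  0.174 -0.452  0.034 -0.439 -1.569]
X [ 0.485 -0.012 -0.874] Y [-0.874 -0.036 -0.484] Z [-0.025  0.999 -0.028]
```

View pics/s6.png

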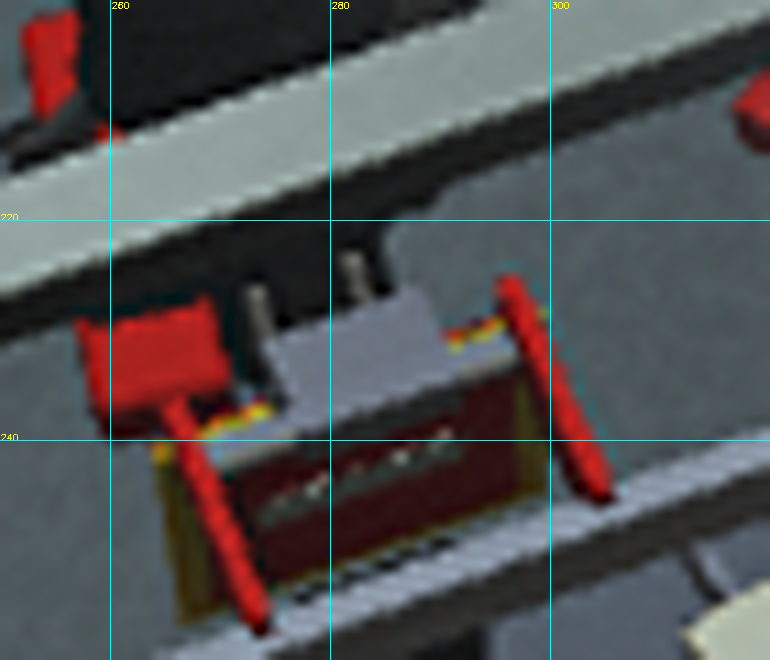

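Call:
{"method": "apply_moves", "body": {"targets": "1.5 1 0 0 1; 3 1.5 0 0 1; 4.5 2.5 0 0 1; 6 3.5 0 0 1; 7 4 0 0 1; 8 4.5 0 0 1; 8 4.5 0 0 1"}}

```text
clock: 18.53
position: [588.1, -161.9, 205.5]
ee_rot: [0.622, -0.356, -0.361, -0.596]
contact_force: [-0.3, -0.9, -3.9]
gripper_width: 19.3
```

```bash
python3 -c "
from h import *
s,r=st()"
```

```text
t 18.53 tcp [ 588.1 -161.9  205.5] F [-0.3 -0.9 -3.9] M [0.   1.62 0.01] w 19.3 q [ 0.003  0.184 -0.464  0.035 -0.415 -1.57 ]
X [ 0.486 -0.012 -0.874] Y [-0.874 -0.036 -0.485] Z [-0.025  0.999 -0.028]
```

Call:
{"method": "apply_moves", "body": {"targets": "1 0.5 0 0 1; 2 1 0 0 1; 3 1.5 0 0 1; 3 1.5 0 0 1"}}

```text
clock: 18.87
position: [588.2, -162.0, 202.1]
ee_rot: [0.622, -0.356, -0.361, -0.596]
contact_force: [-0.5, 0.5, -4.2]
gripper_width: 19.0
```

Call:
{"method": "apply_moves", "body": {"targets": "1 0.5 0 0 1; 2 1 0 0 1; 2 1 0 0 1"}}

```text
clock: 19.12
position: [589.2, -162.1, 201.0]
ee_rot: [0.623, -0.355, -0.36, -0.597]
contact_force: [-0.5, 0.0, -2.0]
gripper_width: 19.4
```

```bash
python3 -c "
from h import *
s,r=st()"
```

```text
t 19.12 tcp [ 589.2 -162.1  201. ] F [-0.5  0.  -2. ] M [0.07 1.26 0.03] w 19.4 q [ 0.003  0.19  -0.471  0.036 -0.4   -1.571]
X [ 0.488 -0.013 -0.873] Y [-0.872 -0.036 -0.488] Z [-0.025  0.999 -0.029]
```

Call:
{"method": "apply_moves", "body": {"targets": "1 0.5 0 0 1; 1.5 1 0 0 1; 1.5 1 0 0 1"}}

```text
clock: 19.37
position: [589.8, -162.2, 200.5]
ee_rot: [0.624, -0.354, -0.359, -0.597]
contact_force: [-3.0, 1.3, 4.3]
gripper_width: 19.0
```

```bash
python3 -c "
from h import *
s,r=st()
d=get_image('scene');grid(d,250,200,320,260,11,'s7.png')
w=get_image('wrist');crop(w,120,100,520,400,2,'wI.png')"
```

```text
t 19.37 tcp [ 589.8 -162.2  200.5] F [-3.   1.3  4.3] M [0.24 0.58 0.17] w 19.0 q [ 0.003  0.191 -0.473  0.037 -0.394 -1.571]
X [ 0.491 -0.013 -0.871] Y [-0.871 -0.036 -0.49 ] Z [-0.026  0.999 -0.029]
```

View pics/s7.png

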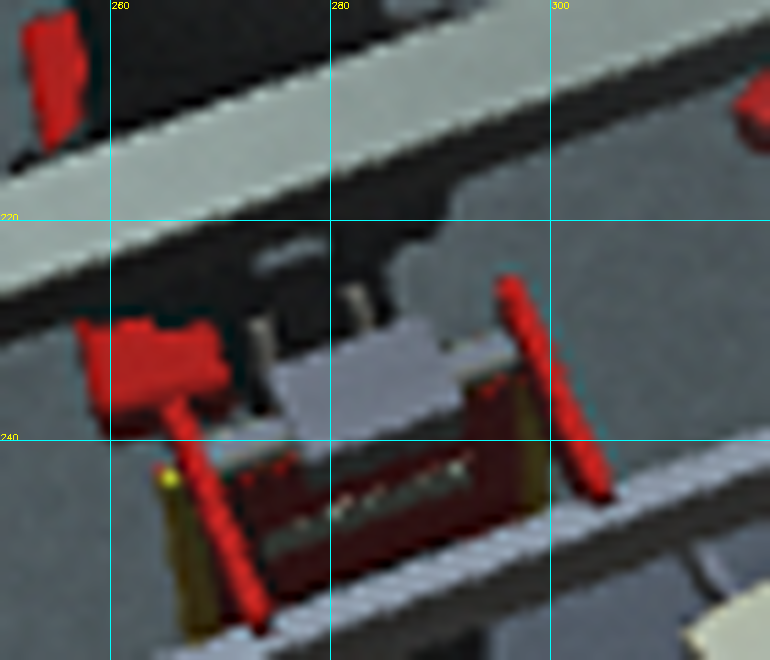

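View pics/wI.png

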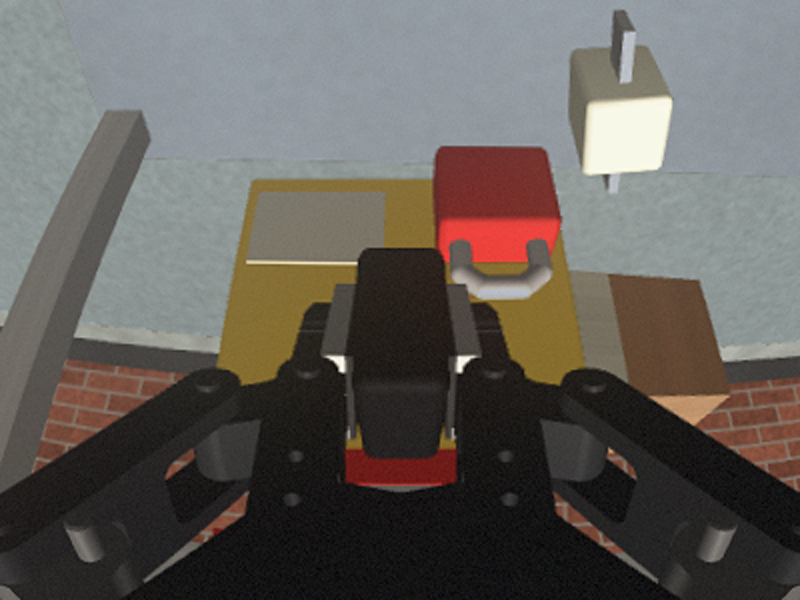

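Call:
{"method": "apply_moves", "body": {"targets": "1 0 0 0 1; 2 -0.5 0 0 1; 2 -0.5 0 0 1"}}

```text
clock: 19.72
position: [591.1, -162.2, 199.5]
ee_rot: [0.624, -0.354, -0.359, -0.597]
contact_force: [-5.3, 2.4, 8.4]
gripper_width: 19.5
```

Call:
{"method": "apply_moves", "body": {"targets": "1 0 0 0 1; 2 -0.5 0 0 1; 2 -0.5 0 0 1"}}

```text
clock: 19.97
position: [591.2, -162.3, 199.3]
ee_rot: [0.624, -0.354, -0.359, -0.597]
contact_force: [-17.1, 4.5, 18.7]
gripper_width: 19.4
```

```bash
python3 -c "
from h import *
s,r=st()
w=get_image('wrist');crop(w,120,100,520,400,2,'wJ.png')"
```

```text
t 19.97 tcp [ 591.2 -162.3  199.3] F [-17.1   4.5  18.7] M [1.13 1.73 0.69] w 19.4 q [ 0.003  0.195 -0.471  0.037 -0.392 -1.571]
X [ 0.49  -0.013 -0.871] Y [-0.871 -0.036 -0.49 ] Z [-0.025  0.999 -0.029]
```

View pics/wJ.png

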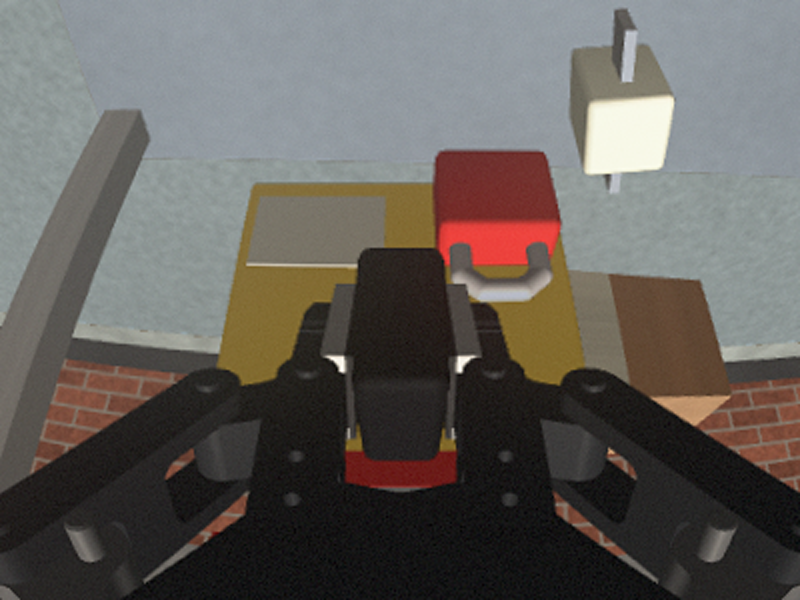

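Call:
{"method": "apply_moves", "body": {"targets": "-1 0 0 0 1; -2 0.5 0 0 1; -2 0.5 0 0 1"}}

```text
clock: 20.27
position: [591.2, -162.2, 199.5]
ee_rot: [0.624, -0.354, -0.359, -0.597]
contact_force: [-5.9, 0.8, 9.8]
gripper_width: 19.6
```

```bash
python3 -c "
from h import *
s,r=st()"
```

```text
t 20.27 tcp [ 591.2 -162.2  199.5] F [-5.9  0.8  9.8] M [0.46 0.62 0.19] w 19.6 q [ 0.003  0.195 -0.472  0.037 -0.391 -1.571]
X [ 0.491 -0.013 -0.871] Y [-0.871 -0.036 -0.491] Z [-0.025  0.999 -0.029]
```

Call:
{"method": "apply_moves", "body": {"targets": "-0.9 -0.3 0 0 1; -0.9 -0.3 0 0 1"}}

```text
clock: 20.43
position: [591.0, -162.2, 199.6]
ee_rot: [0.624, -0.354, -0.36, -0.597]
contact_force: [-1.7, -0.8, 5.9]
gripper_width: 19.6
```

```bash
python3 -c "
from h import *
s,r=st()"
```

```text
t 20.43 tcp [ 591.  -162.2  199.6] F [-1.7 -0.8  5.9] M [0.23 0.15 0.1 ] w 19.6 q [ 0.003  0.195 -0.471  0.037 -0.393 -1.571]
X [ 0.49  -0.013 -0.871] Y [-0.871 -0.036 -0.49 ] Z [-0.025  0.999 -0.029]
```

Call:
{"method": "apply_moves", "body": {"targets": "-0.4 -0.6 0 0 1; -0.4 -0.6 0 0 1; -0.4 -0.6 0 0 0.6; -0.4 -0.6 0 0 0.58; -0.4 -0.6 0 0 0.57; -0.4 -0.6 0 0 0.56; -0.4 -0.6 0 0 0.55; -0.4 -0.6 0 0 0.54"}}

```text
clock: 21.1
position: [591.0, -162.2, 199.5]
ee_rot: [0.623, -0.355, -0.36, -0.597]
contact_force: [-0.8, -0.0, 4.8]
gripper_width: 19.7
```

```bash
python3 -c "
from h import *
s,r=st()
w=get_image('wrist');crop(w,120,100,520,400,2,'wK.png')"
```

```text
t 21.1 tcp [ 591.  -162.2  199.5] F [-0.8 -0.   4.8] M [0.18 0.18 0.01] w 19.7 q [ 0.003  0.195 -0.47   0.036 -0.395 -1.571]
X [ 0.489 -0.013 -0.872] Y [-0.872 -0.036 -0.488] Z [-0.025  0.999 -0.029]
```

View pics/wK.png

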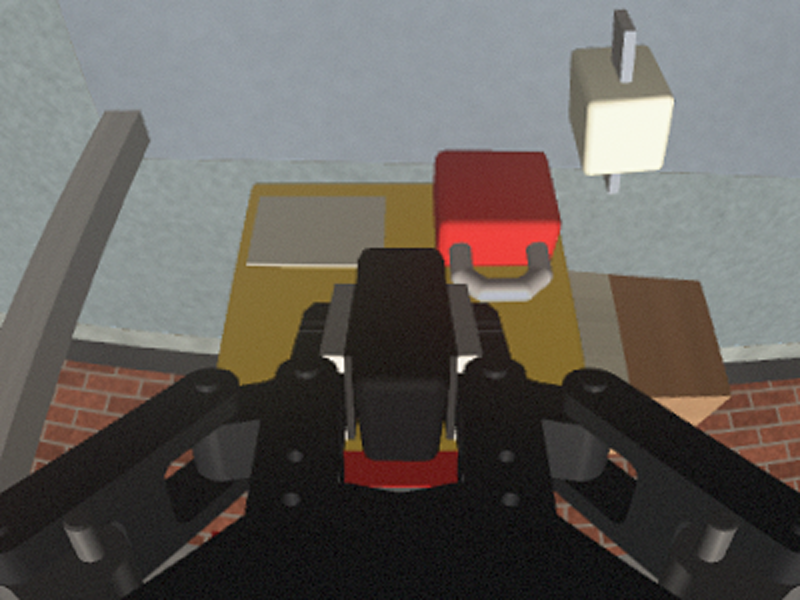

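Call:
{"method": "apply_moves", "body": {"targets": "0 0 0 0 0.535; 0 0 0 0 0.53; 0 0 0 0 0.525; 0 0 0 0 0.52; 0 0 0 0 0.515"}}

```text
clock: 21.57
position: [588.9, -162.1, 197.0]
ee_rot: [0.622, -0.357, -0.362, -0.596]
contact_force: [0.3, -0.4, 0.3]
gripper_width: 20.6
```

```bash
python3 -c "
from h import *
s,r=st()
w=get_image('wrist');crop(w,120,100,520,400,2,'wL.png')"
```

```text
t 21.57 tcp [ 588.9 -162.1  197. ] F [ 0.3 -0.4  0.3] M [-0.    0.95  0.02] w 20.6 q [ 0.003  0.196 -0.473  0.036 -0.398 -1.571]
X [ 0.483 -0.012 -0.875] Y [-0.875 -0.036 -0.483] Z [-0.025  0.999 -0.028]
```

View pics/wL.png

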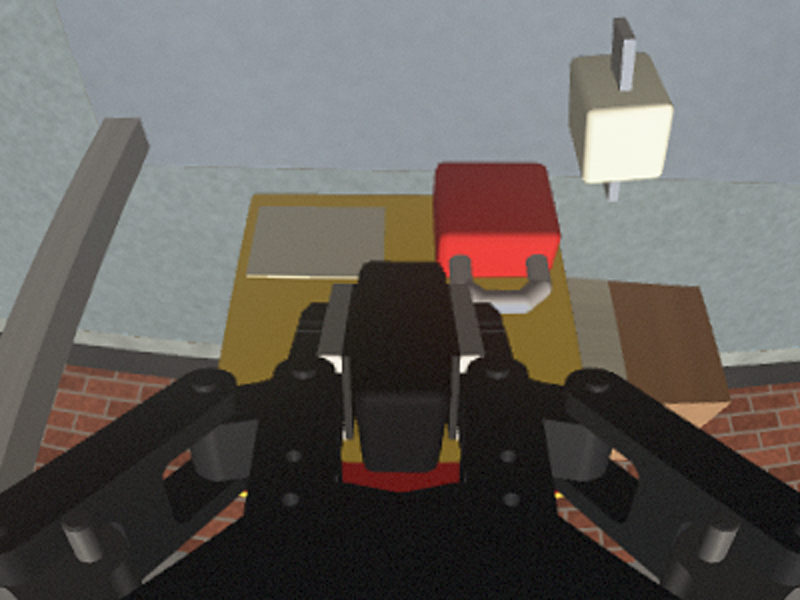

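Call:
{"method": "apply_moves", "body": {"targets": "0 0 0 0 0.48; 0 0 0 0 0.44; 0 0 0 0 0.4; 0 0 0 0 0.3; 0 0 0 0 0.15; 0 0 0 0 0; 0 0 0 0 -0.2; 0 0 0 0 -0.3; 0 0 0 0 -0.3"}}

```text
clock: 22.37
position: [589.9, -162.1, 198.5]
ee_rot: [0.623, -0.356, -0.361, -0.596]
contact_force: [0.6, 0.4, -0.0]
gripper_width: 55.9
```

```bash
python3 -c "
from h import *
s,r=st()
w=get_image('wrist');crop(w,120,100,520,400,2,'wM.png')
d=get_image('scene');grid(d,250,200,320,260,11,'s8.png')"
```

```text
t 22.37 tcp [ 589.9 -162.1  198.5] F [ 0.6  0.4 -0. ] M [-0.03  0.96 -0.04] w 55.9 q [ 0.003  0.195 -0.471  0.036 -0.397 -1.571]
X [ 0.487 -0.013 -0.874] Y [-0.873 -0.036 -0.486] Z [-0.025  0.999 -0.028]
```

View pics/wM.png

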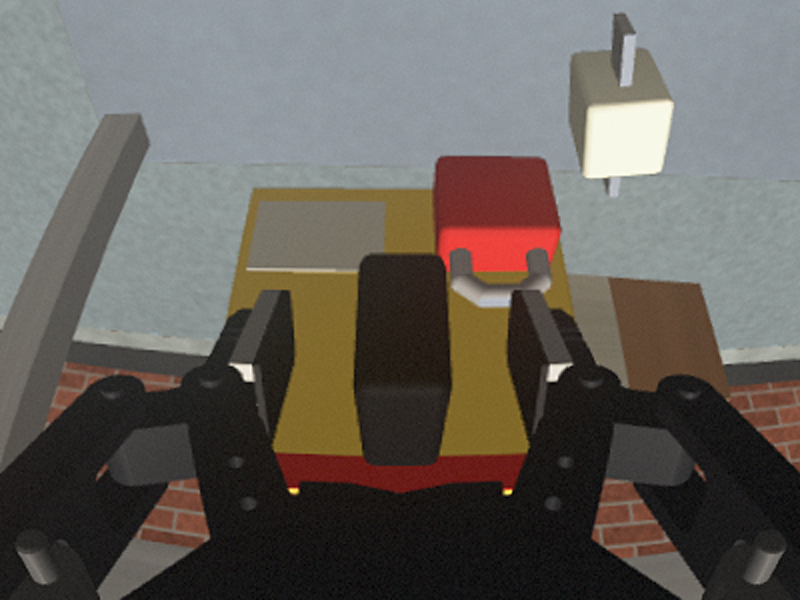

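View pics/s8.png

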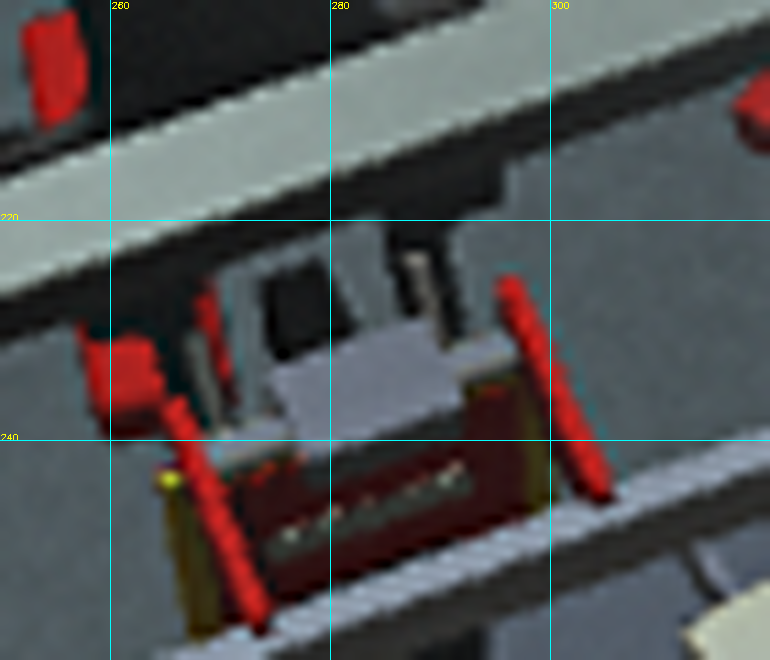

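Call:
{"method": "apply_moves", "body": {"targets": "-5 0 0 0 -0.4; -15 0 0 0 -0.5; -30 0 0 0 -0.5; -50 0 0 0 -0.5; -75 0 0 0 -0.5; -100 0 0 0 -0.5; -130 0 0 0 -0.5; -160 20 0 0 -0.5; -175 40 0 0 -0.5; -175 40 0 0 -0.5"}}

```text
clock: 23.3
position: [466.6, -161.5, 335.4]
ee_rot: [0.623, -0.354, -0.359, -0.598]
contact_force: [-0.7, -0.4, -0.4]
gripper_width: 64.0
```

```bash
python3 -c "
from h import *
s,r=st()
w=get_image('wrist');crop(w,120,50,520,350,2,'wN.png')
d=get_image('scene');grid(d,250,200,320,260,11,'s9.png')"
```

```text
t 23.3 tcp [ 466.6 -161.5  335.4] F [-0.7 -0.4 -0.4] M [ 0.    1.05 -0.01] w 64.0 q [ 0.006 -0.149 -0.457  0.023 -0.749 -1.558]
X [ 0.492 -0.012 -0.871] Y [-0.871 -0.035 -0.491] Z [-0.024  0.999 -0.028]
```

View pics/wN.png

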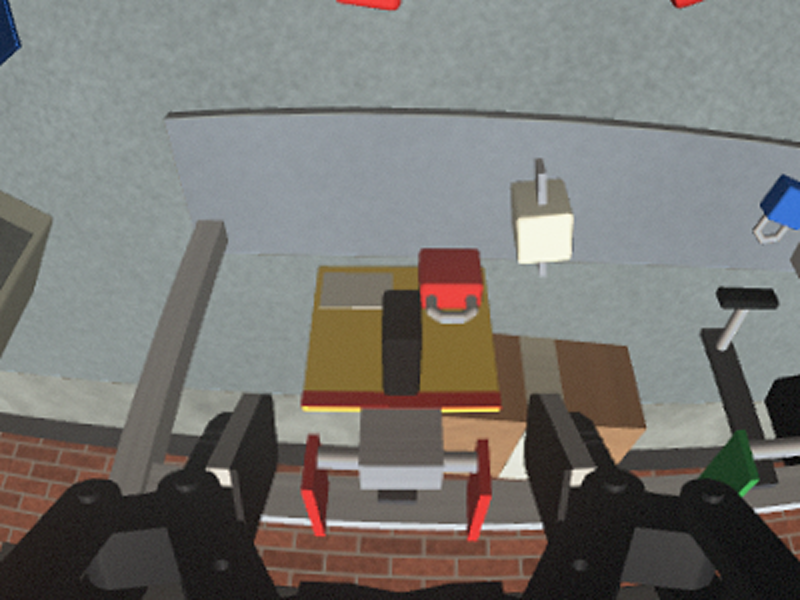

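View pics/s9.png

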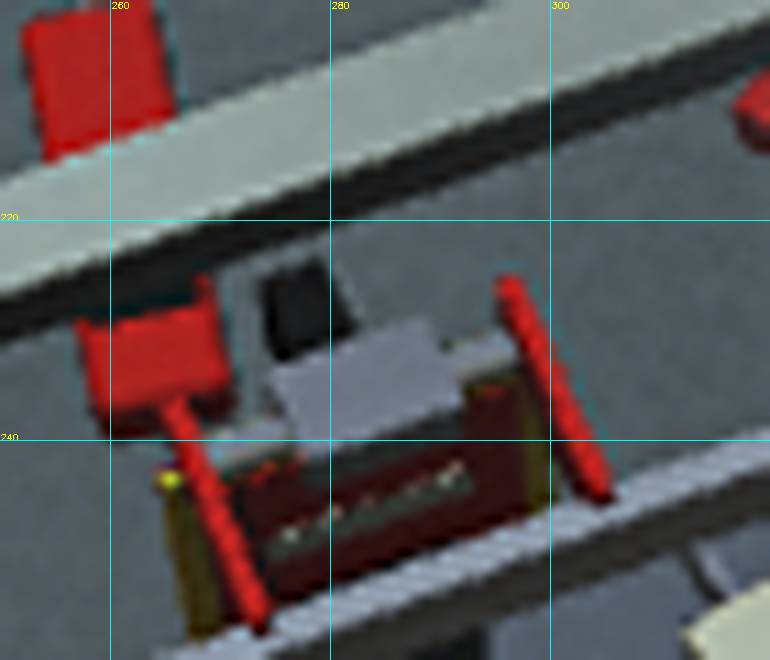

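The sign hangs centred on the red bar between the stops, still and clear of the gripper, which reads no force.

```bash
python3 -c "
from bench import job
print(job.job_done())"
```

```text
the job is handed in; nothing more can be done
None
```

The yellow sign now hangs by its hook on the red rail, between the end stops. I handed the job in at about 23.4 s of the 64 s allowed.

- **Tool lean:** The move interface cannot tilt the tool directly. I built up a lean of about 29° by pushing the arm against its reach limit in free space above and behind the rack.
- **Lift-off:** I gripped the sign by the sides of its grip. While it still hung on the green bar I drew its foot out about 3.5°, then lifted it about 47 mm over the stops and carried it across.
- **Hanging:** I lowered it until the bar took the weight, then pushed the foot in until it met a stiff resistance. I eased most of that push off, then opened the fingers in small steps.
- **Forces:** The highest wrist force I saw was about 26 N, during the push-in. It was about 5 N just before I let go.
- **Last checks:** After I backed away, the wrist and scene pictures show the hook centred on the red bar and the sign unchanged since release. Force on the tool was about zero. Nothing else in view had moved.

**What disagreed or stayed unconfirmed:**
- The cameras put the red rest's front face about 6 mm in front of the bar. The foot met resistance earlier than that suggests, as if the rest stood 10 to 13 mm out. I took the stiff resistance to be the rest but could not see the contact itself.
- The arm relaxed about 3 mm as the fingers opened. Only still pictures cover that moment, and they show no visible swing of the sign.
- Camera and touch estimates of the hook's position against the green bar also differed by about 5 mm. I used a value between the two.

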